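Hook in the scrap caddy, fill it and wedge its lid shut

TASK

Clear up after chopping: with the pull hook, reach behind the near wall of the scrap caddy at the back and drag the caddy on to the grey work mat, not touching it with the robot itself before it stands there. Then put all the vegetable offcuts from the chopping board into the caddy, then lay the tapered lid in its dovetail way and slide it fully home until it wedges tight. In the end the caddy is upright and roughly in the middle of the mat, and the hook stands again along its blue pad, about the middle; leave the bowl, tin, jar and tumbler where they stand.

Things in the scene. Friction and masses are not known exactly. Their poses are not given: they have to be found in the camera images.
- caddy: Open-topped wooden scrap caddy, loose, about 0.75 kg, tapered in plan: 162 mm long along x, 148 mm wide over all at the near end, 102 mm at the far end; side rails 90 mm high. Origin: under it, on its middle line; x points from the wide near end (facing the robot) to the narrow far end. Floor 6 mm thick; hollow from x -70 to 76 mm, half width 49 mm - 0.14 x (40 mm - 0.14 x between the ledges). A pull of 4 to 10 N slides it.
- caddy_rim (a point): Middle of the plain top edge of the caddy's near wall: 74 mm before its origin, 78 mm up. The wall is 8 mm thick and 70 mm deep inside; it is 12 mm lower than the dark side rails, which do not cross it.
- lid_home (a point): Where the lid's grip point stands when the lid is wedged home: 105 mm above the caddy's origin. The lid way: level ledges 78 mm above the underside at the sides (14 mm wide, 8 mm thick) and far end, between rails undercut 20 degrees (top edges 4 mm inward), half width at the ledge 54 mm - 0.14 x in the caddy's frame, open at the near end.
- lid_grip (a point): Centre of the grip bar (56 mm along x, 14 mm thick, 34 mm high) of the loose tapered lid, 0.12 kg, 27 mm above its underside; x points to its narrow edge. Plate 140 x 10 mm, 128 mm wide tapering to 88. Drawn back 60 to 68 mm from home, narrow edge first, it can be laid on the ledges from above with 4 mm play a side; slid to the far end it wedges by its taper at home, 6 mm short of the end wall.
- hook_grip (a point): Centre of the dark wooden handle (100 mm along x, 18 wide, 22 high) of the loose pull hook, 0.16 kg, near its centre of mass. A flat steel blade hangs from its front end (+x), a 70 mm wide steel foot from its rear (reaching 89 mm back); it stands on both, this point 61 mm up. Bar between handle and blade: underside 57 mm above the blade's bottom.
- hook_blade (a point): Bottom of the hook blade's rear (pulling) face, on its middle: 103 mm ahead of and 61 mm below the handle's centre; the blade is 40 mm wide and 5 mm thick (ahead of this point).
- work_mat_centre (a point): Centre of the dark grey work mat, 280 mm (its x) by 260 mm, 1 mm thin, fixed; things slide on to it freely.
- hook_pad_centre (a point): Centre of the blue pad of the hook, 220 mm (its x) by 100 mm, 1 mm thin, fixed; the hook starts standing on it, along its x.
- scrap0_centre (a point): Pumpkin offcut, orange with green rind, 28 mm (x) by 44 mm (y) by 28 mm (z), 30 g, firm, loose, at first on the wooden chopping board (420 x 340 mm, top 22 mm up, fixed over the sink on the left); the point is its centre. May be absent.
- scrap1_centre (a point): Turnip offcut, cream with purple rind, 28 mm (x) by 44 mm (y) by 28 mm (z), 30 g, firm, loose, at first on the wooden chopping board (420 x 340 mm, top 22 mm up, fixed over the sink on the left); the point is its centre. May be absent.
- scrap2_centre (a point): Pumpkin offcut, orange with green rind, 28 mm (x) by 44 mm (y) by 28 mm (z), 30 g, firm, loose, at first on the wooden chopping board (420 x 340 mm, top 22 mm up, fixed over the sink on the left); the point is its centre. May be absent.
- scrap3_centre (a point): Turnip offcut, cream with purple rind, 28 mm (x) by 44 mm (y) by 28 mm (z), 30 g, firm, loose, at first on the wooden chopping board (420 x 340 mm, top 22 mm up, fixed over the sink on the left); the point is its centre. May be absent.
- scrap4_centre (a point): Pumpkin offcut, orange with green rind, 28 mm (x) by 44 mm (y) by 28 mm (z), 30 g, firm, loose, at first on the wooden chopping board (420 x 340 mm, top 22 mm up, fixed over the sink on the left); the point is its centre. May be absent.
- katori_2: Upturned steel bowl, 84 mm across, 45 mm high; origin at its underside. Bystander, not to be moved.
- balm_tin: Flat white tin, 90 mm across, 32 mm high; origin at its underside. Bystander, not to be moved.
- spice_jar_2: Spice jar with a yellow cap, 42 mm across, 96 mm high; origin at its underside. Bystander, not to be moved.
- tumbler_1: Upturned glass tumbler, 69 mm across, 96 mm high; origin at its underside. Bystander, not to be moved.
Things that resemble listed ones, but are neither listed nor needed, are in the scene too. What is shaped like the part that bears scrap2_centre but black or yellow is not meant.

How it is judged:
By the outcome, as a careful person would: the job done as asked, in the order asked, and still so for the second after the job is handed in, with the robot touching nothing.
Of scrap0, scrap1, scrap2, scrap3, scrap4 only 3 to 5 are there at a start; the rules pass over those that are not, and their reading is None.
At some moment in a run one of lid, scrap0, scrap1, scrap2, scrap3, scrap4 may be knocked a few centimetres aside while the robot is not near it.
Once in a run the grip may slacken for a moment while it holds something.
It also fails if it takes over 210 s, if anything falls off the work surface, if the arm or the gripper's body presses on something with over 40 N, if the wrist force passes 120 N, or if a joint passes its speed limit or range.

ROBOT

A 6-joint arm with a two-finger parallel gripper is mounted at the origin on a cart in front of the work surface, level with it; the furniture and walls round the work are solid. World frame = base frame: x ahead of the robot, y to its left, z up, the work surface at z = 0. Lengths are in m, angles in rad, forces in N, time in s.
With the tool pointing down it reaches from about 0.3 to 0.775 m from the base axis. Payload 14.6 kg.
Tool frame: the origin (TCP) lies on the centre line of the jaws, within the pads' length; the fingertips stand 19 mm ahead of it and the grasp point (between the pads) is the TCP (ctrl.tip_reach is the distance from the TCP to the fingertips, in m); x points along the fingers, y is the direction in which the jaws open and shut, and the axes are right-handed (so a half turn about x gives the same grasp; the last joint's range is limited). The gripper opens to 94 mm and grips with 3 to 60 N. Pads are 16 mm wide; open, the fingers measure 119 mm over their backs; the gripper's body (75 mm by 177 mm) begins 78 mm behind the grasp point.
Start: joints at [-1.227, 0.3, 1.521, -0, 1.321, -0.067], TCP at [0.22, -0.504, 0.224] pointing down, gripper open.
Joint ranges: [-3.03, 3.03], [-0.79, 2.21], [0.23, 2.52], [-1.04, 4.18], [0, 3.07], [-2.55, 2.55]. Speed limits (rad/s): [2.22, 2.22, 2.57, 3.14, 3.14, 3.14].

INTERFACE

Orientations are given as [roll, pitch, yaw] about the fixed x, y, z axes, in that order (R = Rz(yaw) Ry(pitch) Rx(roll)).
In Python, from station import ctrl, optics, models gives the robot as it stands. The module is installed in compiled form; this text tells all that it offers.
- The arm moves only by the tool arm_command, never from a script. Its argument "deltas" is a list of rows, each an object with "translation": the shift along the tool's x, y, z in units of 25 mm (1.0 is 25 mm), a list of three; "turn": the turn, a rotation vector about the tool's x, y, z in units of 5 degrees (1.0 is 5 degrees), a list of three. In form: [{"translation": [x, y, z], "turn": [rx, ry, rz]}, ...]. A call has 1 to 12 rows; each row is the pose to reach, as a shift and turn from the pose commanded when the call began, along the tool's axes at that moment; what a row does not reach only later rows make up. A row lasts 1/12 s, in which the tool goes at most 41.7 mm and 7.16 degrees, less where a joint would pass 70% of its speed; a pose out of reach is approached as far as the arm can. A call with a gripper value outside its range is refused whole. "gripper" is the finger opening in mm, from 0 to 94, set as the call begins (left out, the last holds). The fingers move at their own pace and stop on an object; "force" is the grip in N (left out, the last holds). Time passes only in rows, so rows that repeat a pose let the fingers close. It gives the time, the measured TCP pose, the force and the opening at its end, in the units of the state.
- ctrl.get_obs(): the state, without advancing time (a new reading comes with each control period).
- optics.camera(name): name is "scene" or "top" or "wrist"; returns the picture (400x640x3 uint8, red, green, blue); there is no depth.
- optics.get_calibration(name): a dict with "K" (3x3 intrinsics, pixels), "k1" (the pictures are not rectified: a ray, as slopes to the right and down, at radius r is drawn at 1 + k1 r^2 times it, then the intrinsics apply), "origin" and "orientation" of the camera in the world. Camera axes: x right, y down, z forward; pixel columns grow to the right and rows downward; lengths in m; the calibration is good to about 2 mm. A picture is of the moment at which its call begins: read the wrist's pose just before it. get_calibration takes no time and is no camera call; for the wrist camera it gives the pose at the moment of the call.
- ctrl.hand_in(): hands the job in, once; it reports no verdict.
Trained networks look in the newest picture that a camera, given by its name, has taken for a name from the list of things; names that differ only in an ending like _2 or _b are one class to them, and where a whole thing is asked for, a point or a joint stands for the part that bears it (a point fixed in the world has none). Each returns a list of dicts, best first, with "score" (0 to 1); they miss things now and then, are a little off and sometimes report something else, mostly with a low value. They report only what shows in the picture. A call takes as long as a camera call. They do not tell look-alikes from the thing itself.
- models.look_for(target, camera): "box" ([left, top, right, bottom] in pixels, round what is visible of it).
- models.cut_out(target, camera): "pixels" (400x640 bool, what is visible of it) and "box" ([left, top, right, bottom] in pixels, round what is visible of it).
- models.mark_of(target, camera): "at" ([column, row] in pixels: a listed point, or the origin of a listed thing).
The state is a dict: "time_s": time; "qpos": joint angles; "joint_vel": joint speeds; "tau": joint torques, N m; "ee_pos": TCP position; "eef_rot": TCP orientation; "force": force on the tool from outside, world axes, zero at the start; "moment": the same for the moment, N m; "grip_width": finger opening in m.
Only numpy, scipy, OpenCV 4.12 (cv2) and the standard library are available. Lean on these libraries where they do the work, as an engineer would, in place of code of your own. Each camera call takes 0.05 s, during which the arm holds its last target.

## Working session

There is one attempt and no reset: what is moved stays moved. The work goes in short steps, Python scripts to look and compute and a tool call to move; the robot and the scene stay as the last step left them, time stands still between calls to the robot, and variables do not carry over. Pictures are saved under pics/ and viewed, and the job is handed in when it is done.

Besides the shell and the picture viewer there is one more tool, called after "Call:" as a command line: name --argument value ..., lists and objects as JSON in quotes. arm_command: Moves the arm, as the interface text tells. Its arguments: {"type":"object","properties":{"deltas":{"type":"array"},"gripper":{"type":"number"},"force":{"type":"number"}},"required":["deltas"]}

```bash
ls; mkdir -p pics
python3 - <<'E'
from station import ctrl, optics, models
import cv2
print(ctrl.get_obs())
for n in ["scene","top","wrist"]:
    im=optics.camera(n); cv2.imwrite(f"pics/{n}0.png",im[:,:,::-1]); print(n,optics.get_calibration(n))
E
```

```text
pics
{'time_s': 0.0, 'qpos': array([-1.22659193e+00,  3.00443799e-01,  1.52161467e+00, -2.36501474e-05,
        1.32070523e+00, -6.66106175e-02]), 'joint_vel': array([ 1.40528701e-03,  7.79250199e-04,  2.07734924e-03, -3.35287167e-04,
        5.18335032e-05,  1.30397366e-03]), 'tau': array([ 2.42406713e-03, -5.31804657e+01, -3.52726829e+01,  7.08469399e-02,
        2.44584493e-02, -1.20917139e-04]), 'ee_pos': array([ 0.21954609, -0.50400147,  0.22388709]), 'eef_rot': array([-1.61784788,  1.56962505,  1.93456566]), 'force': array([-0.22903463, -0.08729505, -0.06525436]), 'moment': array([-0.0150231 ,  0.00166662, -0.00330943]), 'grip_width': 0.0937491481956336}
scene {'K': array([[420.5882574 ,   0.        , 322.06245215],
       [  0.        , 420.5882574 , 202.33344142],
       [  0.        ,   0.        ,   1.        ]]), 'k1': 0.005448917383743301, 'origin': array([0.1626525 , 0.90012176, 1.25138473]), 'orientation': array([-2.47019641,  0.0115029 , -2.64015366])}
top {'K': array([[463.55614901,   0.        , 322.34089707],
       [  0.        , 463.55614901, 208.93972268],
       [  0.        ,   0.        ,   1.        ]]), 'k1': -0.12961228029643715, 'origin': array([0.33486421, 0.09956883, 1.58121586]), 'orientation': array([-2.95841256, -0.00674894, -1.5486759 ])}
wrist {'K': array([[300.24844354,   0.        , 320.97678495],
       [  0.        , 300.24844354, 199.41099059],
       [  0.        ,   0.        ,   1.        ]]), 'k1': -0.0465076371465252, 'origin': array([ 0.28323517, -0.47619846,  0.3846554 ]), 'orientation': array([ 2.89712492e+00,  2.62379955e-03, -1.16020814e+00])}
```

View pics/scene0.png

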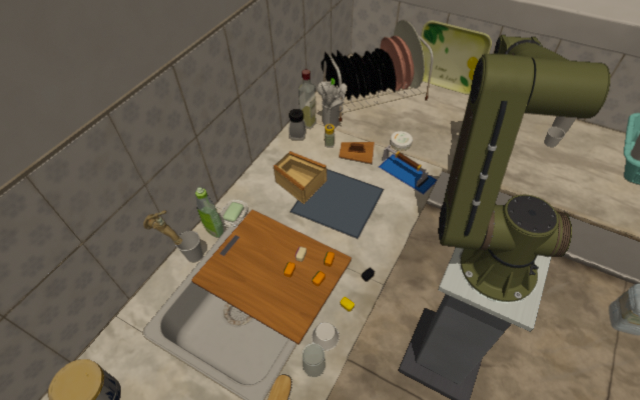

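View pics/top0.png

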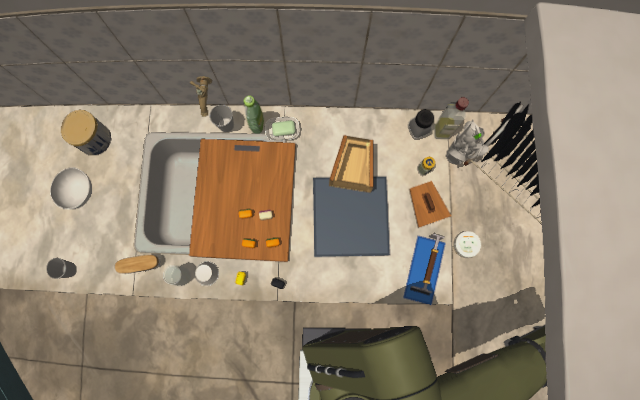

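View pics/wrist0.png

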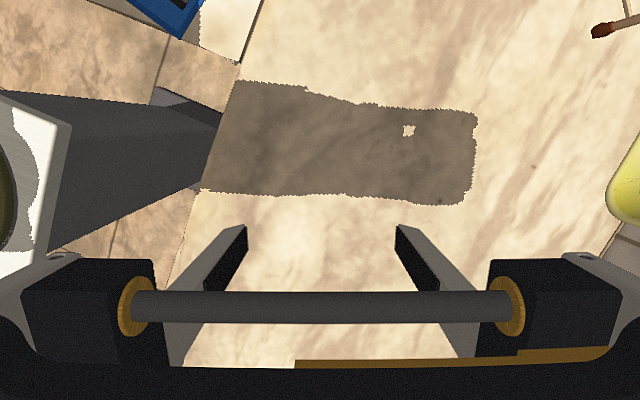

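```bash
cat > h.py <<'E'
from station import ctrl, optics, models
import numpy as np, cv2
from scipy.spatial.transform import Rotation as Rot
np.set_printoptions(precision=4,suppress=True)
def snap(n,name=None):
    c=optics.get_calibration(n); im=optics.camera(n)
    if name: cv2.imwrite(f"pics/{name}.png",im[:,:,::-1])
    return im,c
def ray(c,px):
    p=cv2.undistortPoints(np.array(px,float).reshape(-1,1,2),c["K"],np.array([c["k1"],0,0,0.]))[:,0]
    d=np.c_[p,np.ones(len(p))]@Rot.from_euler("xyz",c["orientation"]).as_matrix().T
    return d
def onz(c,px,z):
    d=ray(c,px);o=c["origin"]
    t=(z-o[2])/d[:,2]
    return o+d*t[:,None]
def proj(c,P):
    R=Rot.from_euler("xyz",c["orientation"]).as_matrix()
    q=(np.atleast_2d(P)-c["origin"])@R
    u=q[:,:2]/q[:,2:]
    u=u*(1+c["k1"]*(u**2).sum(1))[:,None]
    return u*c["K"][0,0]+c["K"][:2,2]
def state():
    o=ctrl.get_obs(); return o,o["ee_pos"],Rot.from_euler("xyz",o["eef_rot"])
def down(yaw):
    """tool x down, tool y along (cos yaw, sin yaw,0)"""
    x=np.array([0,0,-1.]);y=np.array([np.cos(yaw),np.sin(yaw),0]);z=np.cross(x,y)
    return Rot.from_matrix(np.c_[x,y,z])
def delta(target,Rt=None,frm=None,frmR=None):
    """units for the target; frm = pose commanded (defaults measured)"""
    o,p,R=state()
    if frm is not None:p=np.array(frm)
    if frmR is not None:R=frmR
    t=R.inv().apply(np.array(target)-p)/0.025
    r=(R.inv()*Rt).as_rotvec(degrees=True)/5 if Rt is not None else np.zeros(3)
    return t,r
E
python3 - <<'E'
from h import *
for n in ["top","scene"]:
    im,c=snap(n)
    for t,z in [("caddy",0),("caddy_rim",.078),("lid_grip",.027),("lid_home",.105),("hook_grip",.062),("hook_blade",.001),("work_mat_centre",.001),("hook_pad_centre",.001),("scrap0_centre",.036),("scrap1_centre",.036),("katori_2",0),("balm_tin",0),("spice_jar_2",0),("tumbler_1",0)]:
        for r in models.mark_of(t,n):
            print(n,t,round(r["score"],2),np.round(r["at"],1),onz(c,r["at"],z)[0].round(4))
E
```

```text
top caddy 0.63 [351.5 168.6] [ 0.7753 -0.0044  0.    ]
top caddy_rim 0.91 [351.  182.7] [0.7048 0.0019 0.078 ]
top lid_grip 0.55 [427.1 198.9] [ 0.6667 -0.2654  0.027 ]
top lid_grip 0.47 [246.9 244.2] [0.4961 0.3472 0.027 ]
top lid_home 0.59 [354.2 158. ] [ 0.7827 -0.0061  0.105 ]
top hook_grip 0.69 [428.9 263.5] [ 0.4419 -0.2596  0.062 ]
top hook_blade 0.88 [434.  239.7] [ 0.5286 -0.2931  0.001 ]
top hook_blade 0.69 [427. 266.] [ 0.4375 -0.2673  0.001 ]
top hook_blade 0.34 [424.6 170.2] [ 0.7762 -0.2648  0.001 ]
top work_mat_centre 0.95 [351.2 217. ] [ 0.6018 -0.005   0.001 ]
top work_mat_centre 0.7 [350. 181.] [0.7298 0.0005 0.001 ]
top hook_pad_centre 0.62 [423.  268.1] [ 0.4301 -0.2533  0.001 ]
top scrap0_centre 0.58 [244.3 213.5] [0.5994 0.3598 0.036 ]
top scrap1_centre 0.66 [265.1 213.8] [0.6   0.289 0.036]
top katori_2 0.73 [204.9 277.5] [0.381  0.4903 0.    ]
top balm_tin 0.82 [467.3 245.7] [ 0.5099 -0.4109  0.    ]
top spice_jar_2 0.67 [422.3 168.4] [ 0.7829 -0.2569  0.    ]
top tumbler_1 0.83 [179.  274.5] [0.3882 0.5812 0.    ]
top tumbler_1 0.52 [420.2 169.3] [ 0.7794 -0.
[... 593 characters left out ...]
8] [ 0.4189 -0.2735  0.001 ]
scene hook_pad_centre 0.62 [297.3 184. ] [0.7831 0.0011 0.001 ]
scene hook_pad_centre 0.48 [297.7 163.3] [ 0.8393 -0.0963  0.001 ]
scene scrap0_centre 0.59 [288.8 269.2] [0.6006 0.3572 0.036 ]
scene scrap1_centre 0.51 [300.8 252.9] [0.5976 0.2848 0.036 ]
scene katori_2 0.76 [323.2 332.7] [0.4062 0.4785 0.    ]
scene katori_2 0.39 [407.5 160.7] [ 0.4488 -0.3225  0.    ]
scene balm_tin 0.82 [400.3 143.8] [ 0.5126 -0.4015  0.    ]
scene spice_jar_2 0.75 [333.6 143.2] [ 0.765  -0.2714  0.    ]
scene spice_jar_2 0.39 [325.9 330.7] [0.402  0.4691 0.    ]
scene tumbler_1 0.6 [312.  367.5] [0.3853 0.5845 0.    ]
scene tumbler_1 0.6 [330.1 145.6] [ 0.7713 -0.2514  0.    ]
```

Run:
```python
from h import *
im,c=snap("top")
cv2.imwrite("pics/topA.png",cv2.resize(im[110:310,300:500,::-1],None,fx=3.5,fy=3,interpolation=cv2.INTER_CUBIC))
cv2.imwrite("pics/topB.png",cv2.resize(im[190:300,180:300,::-1],None,fx=5,fy=5,interpolation=cv2.INTER_CUBIC))
```

```text
(no output)
```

View pics/topA.png

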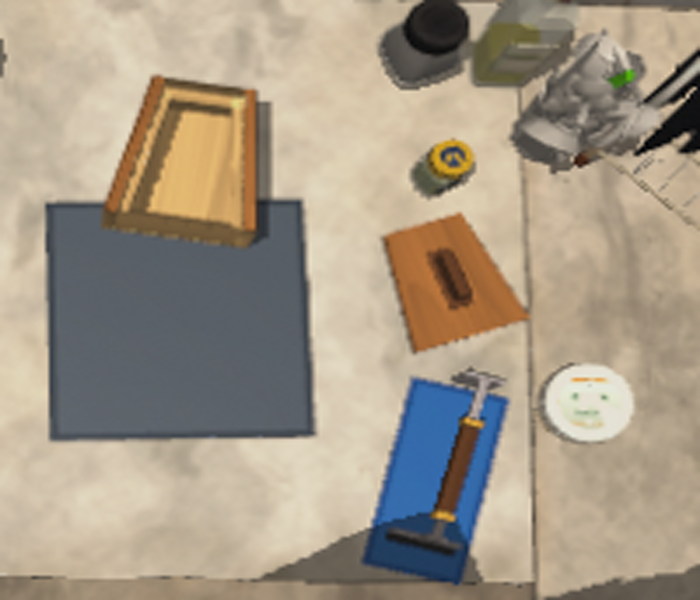

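View pics/topB.png

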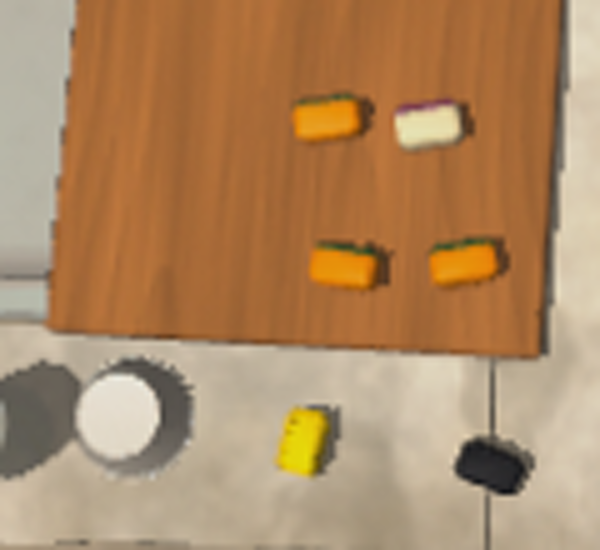

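Run:
```python
from h import *
o,p,R=state(); print(R.as_matrix())
c=optics.get_calibration("wrist"); print(R.inv().apply(c["origin"]-p))
Rc=Rot.from_euler("xyz",c["orientation"]); print((R.inv()*Rc).as_matrix())
# look pose over hook
yt=np.deg2rad(76+180)
for y in [76,-104]:
    print(y,delta([0.40,-0.25,0.26],down(np.deg2rad(y))))
```

```text
[[-0.      0.3993 -0.9168]
 [ 0.     -0.9168 -0.3993]
 [-1.     -0.     -0.    ]]
[-0.1606 -0.0003 -0.0695]
[[ 0.0017 -0.2421  0.9703]
 [ 1.      0.0002 -0.0017]
 [ 0.0002  0.9703  0.2421]]
76 (array([ -1.4224,  -6.4422, -10.6754]), array([-28.4927,  -0.0007,   0.0002]))
-104 (array([ -1.4224,  -6.4422, -10.6754]), array([7.5073, 0.0002, 0.0005]))
```

Call:
arm_command --deltas '[{"translation": [-1.4,-6.4,-10.7],"turn": [7.5,0,0]},{"translation": [-1.4,-6.4,-10.7],"turn": [7.5,0,0]},{"translation": [-1.4,-6.4,-10.7],"turn": [7.5,0,0]},{"translation": [-1.4,-6.4,-10.7],"turn": [7.5,0,0]},{"translation": [-1.4,-6.4,-10.7],"turn": [7.5,0,0]},{"translation": [-1.4,-6.4,-10.7],"turn": [7.5,0,0]},{"translation": [-1.4,-6.4,-10.7],"turn": [7.5,0,0]},{"translation": [-1.4,-6.4,-10.7],"turn": [7.5,0,0]},{"translation": [-1.4,-6.4,-10.7],"turn": [7.5,0,0]},{"translation": [-1.4,-6.4,-10.7],"turn": [7.5,0,0]},{"translation": [-1.4,-6.4,-10.7],"turn": [7.5,0,0]}]'

```text
time_s: 2.62
ee_pos: [0.4008, -0.2509, 0.2594]
eef_rot: [0.782, 1.571, -2.603]
force: [-0.4, 0.2, -0.3]
grip_width: 0.0941
```

Run:
```python
from h import *
o,p,R=state();print(p,o["time_s"])
im,c=snap("wrist","w1")
for t,z in [("hook_grip",.062),("hook_blade",.001),("hook_pad_centre",.001)]:
    for r in models.mark_of(t,"wrist"):
        print(t,round(r["score"],2),np.round(r["at"],1),onz(c,r["at"],z)[0].round(4))
```

```text
[ 0.4008 -0.2509  0.2594] 2.6167
hook_grip 0.63 [322.7 152.4] [ 0.4364 -0.2615  0.062 ]
hook_blade 0.68 [326.9  73.6] [ 0.5296 -0.2905  0.001 ]
hook_pad_centre 0.91 [322.6 159.2] [ 0.4219 -0.258   0.001 ]
```

View pics/w1.png

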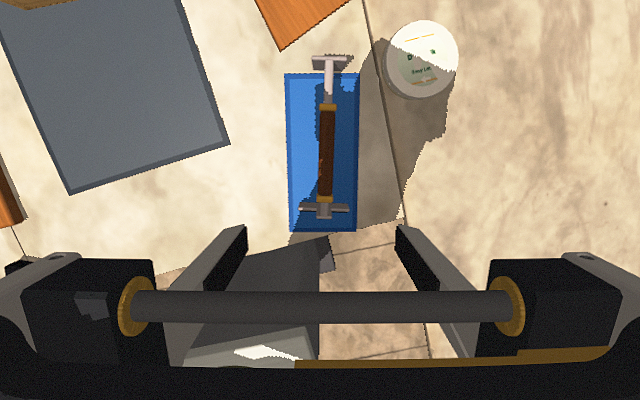

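Run:
```python
from h import *
o,p,R=state()
im,c=snap("wrist")
pc=onz(c,[(286,73.5),(358,73.5),(357,231),(292,232)],.001);print(pc, pc.mean(0))
a=(pc[0]+pc[1]-pc[2]-pc[3]);print("pad yaw",np.degrees(np.arctan2(a[1],a[0])))
# handle seg
sub=im[90:215,310:340].astype(int)
m=(sub[...,0]>sub[...,2]+15)
for r in range(0,125,8):
    xs=np.where(m[r])[0]; print(r+90, (xs.min()+310,xs.max()+310,len(xs)) if len(xs) else None,end=' ')
cv2.imwrite("pics/w1z.png",cv2.resize(im[45:245,270:380,::-1],None,fx=5,fy=3,interpolation=cv2.INTER_CUBIC))
```

```text
[[ 0.5423 -0.2393  0.001 ]
 [ 0.5194 -0.331   0.001 ]
 [ 0.3063 -0.2824  0.001 ]
 [ 0.3281 -0.1887  0.001 ]] [ 0.424  -0.2604  0.001 ]
pad yaw -13.068702559847269
90 (np.int64(324), np.int64(330), 6) 98 (np.int64(324), np.int64(330), 3) 106 (np.int64(318), np.int64(335), 18) 114 (np.int64(320), np.int64(333), 14) 122 (np.int64(319), np.int64(333), 15) 130 (np.int64(319), np.int64(333), 15) 138 (np.int64(319), np.int64(332), 14) 146 (np.int64(319), np.int64(332), 14) 154 (np.int64(319), np.int64(332), 14) 162 (np.int64(318), np.int64(331), 14) 170 (np.int64(318), np.int64(331), 14) 178 (np.int64(318), np.int64(331), 14) 186 (np.int64(318), np.int64(331), 14) 194 (np.int64(316), np.int64(331), 16) 202 (np.int64(319), np.int64(330), 12) 210 (np.int64(312), np.int64(339), 14)
```

View pics/w1z.png

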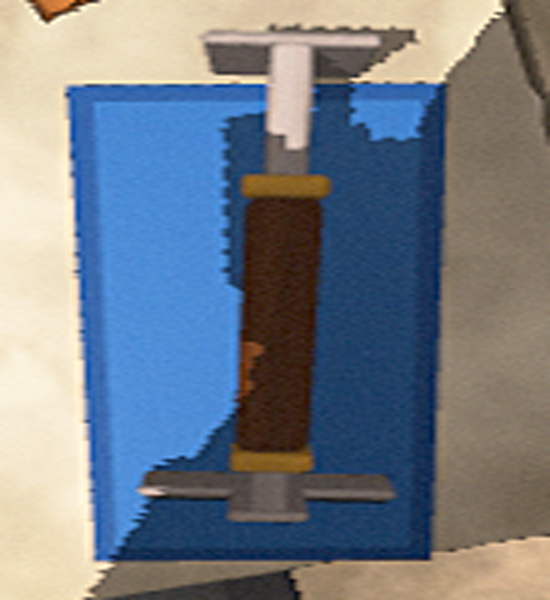

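Run:
```python
from h import *
o,p,R=state()
c=optics.get_calibration("wrist")
h=onz(c,[(327,104),(324.4,201.7)],.073);print(h,h.mean(0),np.linalg.norm(h[0]-h[1]))
d=h[0]-h[1];y=np.degrees(np.arctan2(d[1],d[0]));print("yaw",y)
f=onz(c,[(325.7,204),(324,218)],.073);print(f)
for yy in (-14,y):
    yr=np.deg2rad(yy);g=h.mean(0)[:2]
    print(proj(c,[[*(g+0.103*np.array([np.cos(yr),np.sin(yr)])),0.001],[*g,.062]]))
    print(delta([*g,0.062],down(np.deg2rad(yy-90))))
```

```text
[[ 0.4877 -0.2798  0.073 ]
 [ 0.3798 -0.2501  0.073 ]] [ 0.4337 -0.2649  0.073 ] 0.11184835727467773
yaw -15.394074101508917
[[ 0.3767 -0.2509  0.073 ]
 [ 0.3602 -0.2447  0.073 ]]
[[325.0527  70.3429]
 [325.5267 153.6941]]
(array([ 7.8926,  0.1984, -1.4226]), array([-0.0118,  0.0025,  0.0008]))
[[326.9673  70.3661]
 [325.5267 153.6941]]
(array([ 7.8926,  0.1984, -1.4226]), array([0.267 , 0.0025, 0.0007]))
```

Call:
arm_command --deltas '[{"translation": [3,0.2,-1.4],"turn": [0.3,0,0]},{"translation": [3,0.2,-1.4],"turn": [0.3,0,0]},{"translation": [5,0.2,-1.4],"turn": [0.3,0,0]},{"translation": [6.5,0.2,-1.4],"turn": [0.3,0,0]},{"translation": [7.2,0.2,-1.4],"turn": [0.3,0,0]},{"translation": [7.9,0.2,-1.4],"turn": [0.3,0,0]},{"translation": [7.9,0.2,-1.4],"turn": [0.3,0,0]},{"translation": [7.9,0.2,-1.4],"turn": [0.3,0,0]}]'

```text
time_s: 3.53
ee_pos: [0.4334, -0.2643, 0.0618]
eef_rot: [-0.363, 1.57, 2.508]
force: [0.8, -0.2, 0.5]
grip_width: 0.0941
```

Call:
arm_command --deltas '[{"translation": [0,0,0],"turn": [0,0,0]},{"translation": [0,0,0],"turn": [0,0,0]},{"translation": [0,0,0],"turn": [0,0,0]},{"translation": [0,0,0],"turn": [0,0,0]},{"translation": [0,0,0],"turn": [0,0,0]},{"translation": [0,0,0],"turn": [0,0,0]},{"translation": [0,0,0],"turn": [0,0,0]},{"translation": [0,0,0],"turn": [0,0,0]}]' --gripper 0 --force 60

```text
time_s: 4.2
ee_pos: [0.4338, -0.264, 0.062]
eef_rot: [2.929, 1.571, -0.482]
force: [-0.5, 0.2, 0.1]
grip_width: 0.044
```

Call:
arm_command --deltas '[{"translation": [-1,0,0],"turn": [0,0,0]},{"translation": [-2,0,0],"turn": [0,0,0]},{"translation": [-3.5,0,0],"turn": [0,0,0]},{"translation": [-5,0,0],"turn": [0,0,0]},{"translation": [-6,0,0],"turn": [0,0,0]},{"translation": [-6,0,0],"turn": [0,0,0]}]'

```text
time_s: 4.7
ee_pos: [0.4351, -0.265, 0.2174]
eef_rot: [2.794, 1.563, -0.617]
force: [0.1, -1.4, 0.9]
grip_width: 0.0037
```

Run:
```python
from h import *
snap("wrist","w2")
im,c=snap("top")
cv2.imwrite("pics/topC.png",cv2.resize(im[110:210,310:410,::-1],None,fx=6,fy=6,interpolation=cv2.INTER_CUBIC))
```

```text
(no output)
```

View pics/w2.png

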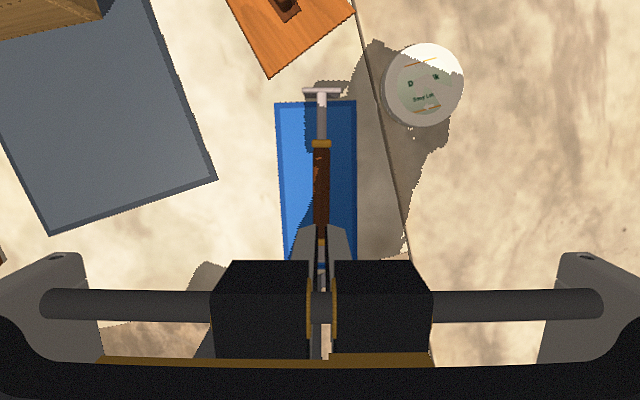

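View pics/topC.png

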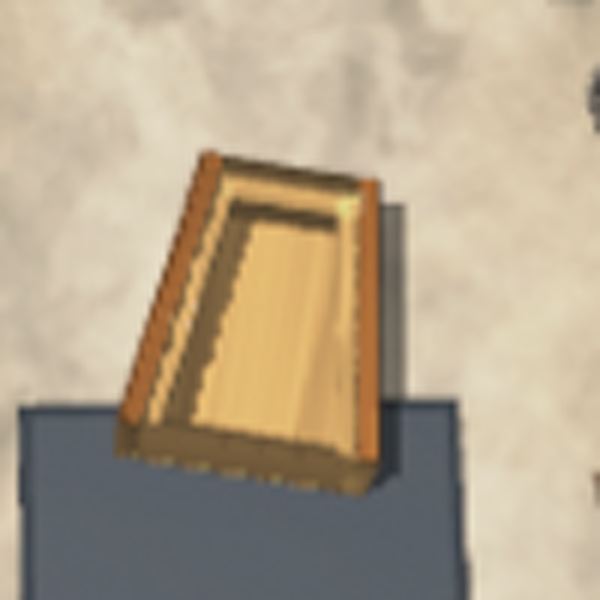

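Call:
arm_command --deltas '[{"translation": [0,0,0],"turn": [0,0,0]},{"translation": [0,0,0],"turn": [0,0,0]},{"translation": [0,0,0],"turn": [0,0,0]},{"translation": [0,0,0],"turn": [0,0,0]},{"translation": [0,0,0],"turn": [0,0,0]},{"translation": [0,0,0],"turn": [0,0,0]},{"translation": [0,0,0],"turn": [0,0,0]},{"translation": [0,0,0],"turn": [0,0,0]},{"translation": [0,0,0],"turn": [0,0,0]},{"translation": [0,0,0],"turn": [0,0,0]}]' --gripper 50

```text
time_s: 5.63
ee_pos: [0.4337, -0.264, 0.2119]
eef_rot: [-2.754, 1.571, 0.118]
force: [0.6, 0.2, -0.2]
grip_width: 0.0501
```

Run:
```python
from h import *
o,p,R=state();print(p,o["grip_width"])
im,c=snap("wrist","w3")
for t,z in [("hook_grip",.062),("hook_blade",.001)]:
    for r in models.mark_of(t,"wrist"):
        print(t,round(r["score"],2),np.round(r["at"],1),onz(c,r["at"],z)[0].round(4))
yy=-15.4
print(delta([.4345,-.2645,0.062],down(np.deg2rad(yy-90))))
```

```text
[ 0.4337 -0.264   0.2119] 0.050147998674767935
hook_grip 0.94 [320.6 191.1] [ 0.4346 -0.2635  0.062 ]
hook_grip 0.43 [417.2  84.4] [ 0.5129 -0.3837  0.062 ]
hook_blade 0.65 [323.2  94. ] [ 0.5338 -0.294   0.001 ]
(array([ 5.9986,  0.0106, -0.0336]), array([-0.0124, -0.0006,  0.    ]))
```

View pics/w3.png

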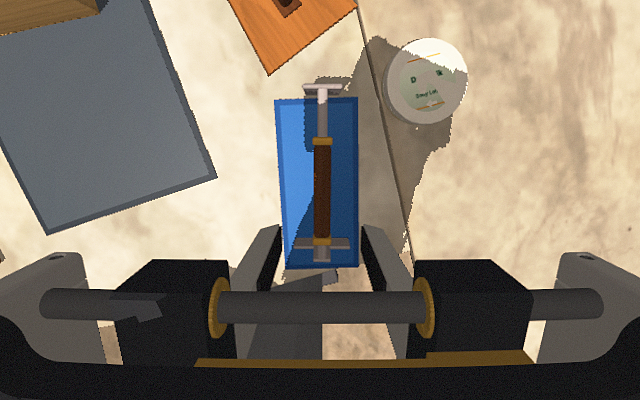

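Call:
arm_command --deltas '[{"translation": [1.5,0,0],"turn": [0,0,0]},{"translation": [3,0,0],"turn": [0,0,0]},{"translation": [4.5,0,0],"turn": [0,0,0]},{"translation": [5.3,0,0],"turn": [0,0,0]},{"translation": [6,0,0],"turn": [0,0,0]},{"translation": [6,0,0],"turn": [0,0,0]}]'

```text
time_s: 6.28
ee_pos: [0.4323, -0.2631, 0.0588]
eef_rot: [-0.351, 1.565, 2.521]
force: [0.1, 0.1, -0.5]
grip_width: 0.0499
```

Call:
arm_command --deltas '[{"translation": [0,0,0],"turn": [0,0,0]},{"translation": [0,0,0],"turn": [0,0,0]},{"translation": [0,0,0],"turn": [0,0,0]},{"translation": [0,0,0],"turn": [0,0,0]},{"translation": [0,0,0],"turn": [0,0,0]},{"translation": [0,0,0],"turn": [0,0,0]},{"translation": [0,0,0],"turn": [0,0,0]},{"translation": [0,0,0],"turn": [0,0,0]},{"translation": [0,0,0],"turn": [0,0,0]},{"translation": [0,0,0],"turn": [0,0,0]}]' --gripper 0 --force 60

```text
time_s: 7.12
ee_pos: [0.434, -0.2643, 0.0625]
eef_rot: [2.725, 1.57, -0.686]
force: [-1.2, 1.0, 6.2]
grip_width: 0.0179
```

Call:
arm_command --deltas '[{"translation": [-1,0,0],"turn": [0,0,0]},{"translation": [-2,0,0],"turn": [0,0,0]},{"translation": [-3.5,0,0],"turn": [0,0,0]},{"translation": [-5,0,0],"turn": [0,0,0]},{"translation": [-6,0,0],"turn": [0,0,0]},{"translation": [-6,0,0],"turn": [0,0,0]},{"translation": [-6,0,0],"turn": [0,0,0]}]'

```text
time_s: 7.7
ee_pos: [0.4339, -0.2641, 0.2125]
eef_rot: [2.81, 1.569, -0.602]
force: [0.4, 0.7, -2.8]
grip_width: 0.0177
```

```bash
cat >> h.py <<'E'
from scipy.optimize import least_squares
def fitcaddy(c,px,z0=0.0):
    M=np.array([[-.081,.074,.09],[-.081,-.074,.09],[.081,.051,.09],[.081,-.051,.09]])
    def f(v):
        R=Rot.from_euler("z",v[2]).as_matrix()
        return (proj(c,M@R.T+[v[0],v[1],z0])-np.array(px)).ravel()
    s=least_squares(f,[.7,0,-.1]); return s.x[:2],np.degrees(s.x[2]),s.fun
E
python3 - <<'E'
from h import *
c=optics.get_calibration("top")
z=lambda a:[(310+x/6-.4,110+y/6-.4) for x,y in a]
print(fitcaddy(c,z([(118,428),(380,463),(203,150),(382,180)])))
mc=onz(c,z([(20,407),(458,400)])+[(300+50/3.5,110+438/3),(300+314/3.5,110+434/3)],.001);print(mc,mc.mean(0))
o,p,R=state();print(p,o["grip_width"])
snap("wrist","w4")
E
```

```text
(array([ 0.7796, -0.0092]), np.float64(-7.672442297680189), array([-0.04  , -0.9095,  0.4729,  0.1225, -0.2035,  0.607 , -0.2409,
        0.213 ]))
[[ 0.7395  0.1309  0.001 ]
 [ 0.7502 -0.1263  0.001 ]
 [ 0.4641  0.1192  0.001 ]
 [ 0.4741 -0.1386  0.001 ]] [ 0.607  -0.0037  0.001 ]
[ 0.4339 -0.2641  0.2125] 0.017669713749932186
```

View pics/w4.png

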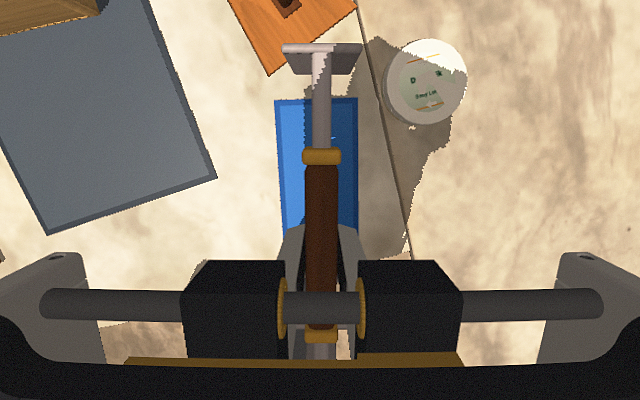

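Run:
```python
from h import *
print(delta([.6234,.0122,.20],down(np.deg2rad(-97.7)),frm=[.4339,-.2641,.2125]))
```

```text
(array([  0.5003, -12.6726,  -4.3598]), array([-1.5522,  0.0097,  0.0044]))
```

Call:
arm_command --deltas '[{"translation": [0,-2,-0.7],"turn": [-0.2,0,0]},{"translation": [0,-4,-1.4],"turn": [-0.5,0,0]},{"translation": [0,-5.5,-1.9],"turn": [-0.7,0,0]},{"translation": [0,-7,-2.4],"turn": [-0.9,0,0]},{"translation": [0,-8.5,-2.9],"turn": [-1.1,0,0]},{"translation": [0,-10,-3.4],"turn": [-1.3,0,0]},{"translation": [0,-11,-3.8],"turn": [-1.55,0,0]},{"translation": [0.3,-12,-4.1],"turn": [-1.55,0,0]},{"translation": [0.5,-12.7,-4.36],"turn": [-1.55,0,0]},{"translation": [0.5,-12.7,-4.36],"turn": [-1.55,0,0]},{"translation": [0.5,-12.7,-4.36],"turn": [-1.55,0,0]}]'

```text
time_s: 8.67
ee_pos: [0.6228, 0.0135, 0.1968]
eef_rot: [0.112, 1.567, 3.12]
force: [-0.7, -0.2, -0.7]
grip_width: 0.0174
```

Run:
```python
from h import *
o,p,R=state();print(p,o["grip_width"],R.as_matrix())
im,c=snap("wrist","w5")
im,c2=snap("top")
cv2.imwrite("pics/topD.png",cv2.resize(im[110:310,300:450,::-1],None,fx=4,fy=3,interpolation=cv2.INTER_CUBIC))
for t,z in [("caddy_rim",.078),("hook_blade",.139),("hook_grip",.2)]:
    for r in models.mark_of(t,"wrist"):
        print(t,round(r["score"],2),np.round(r["at"],1),onz(c,r["at"],z)[0].round(4))
```

```text
[0.6228 0.0135 0.1968] 0.017418572897234814 [[-0.0041 -0.1328 -0.9911]
 [ 0.0001 -0.9911  0.1328]
 [-1.      0.0005  0.004 ]]
caddy_rim 0.94 [322.5 106.3] [0.7067 0.0012 0.078 ]
hook_grip 0.63 [321.9 244.5] [0.6266 0.0128 0.2   ]
```

View pics/w5.png

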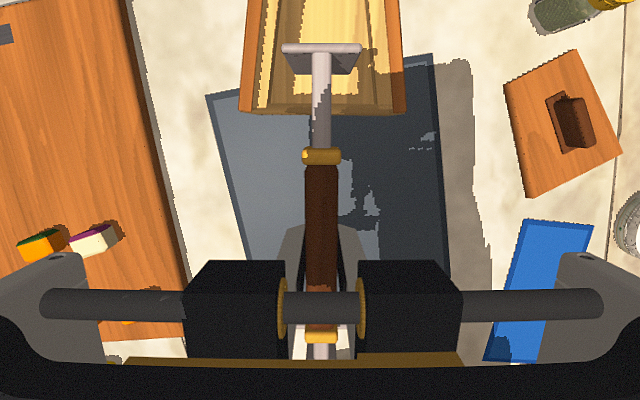

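View pics/topD.png

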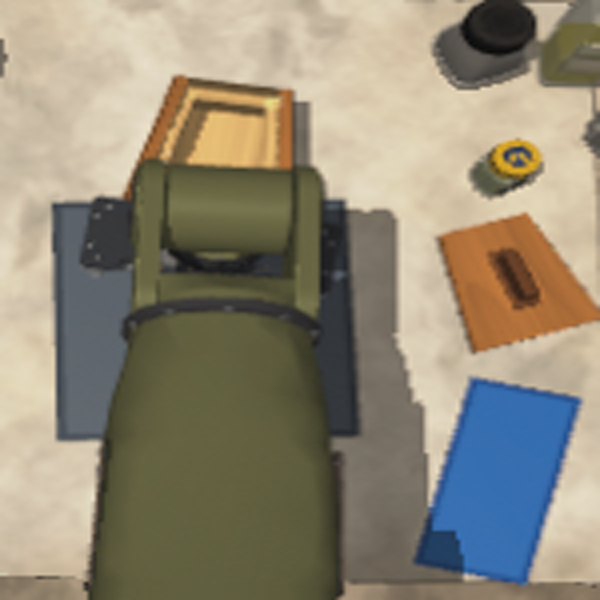

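Call:
arm_command --deltas '[{"translation": [1,0,0],"turn": [0,0,0]},{"translation": [2,0,0],"turn": [0,0,0]},{"translation": [3,0,0],"turn": [0,0,0]},{"translation": [3,0,0],"turn": [0,0,0]},{"translation": [3,0,0],"turn": [0,0,0]}]'

```text
time_s: 9.33
ee_pos: [0.6231, 0.0124, 0.1244]
eef_rot: [0.091, 1.569, 3.097]
force: [0.1, 0.1, -0.6]
grip_width: 0.0177
```

Run:
```python
from h import *
o,p,R=state();print(p,o["force"])
im,c=snap("wrist","w6")
g=p; a=np.deg2rad(-7.7);u=np.array([np.cos(a),np.sin(a),0]);v=np.array([-u[1],u[0],0])
P=[g+.103*u+[0,0,-.061]+s*v for s in(-.02,.02)]+[g+.103*u+[0,0,-.004]+s*v for s in(-.02,.02)]
print(proj(c,P))
```

```text
[0.6231 0.0124 0.1244] [ 0.0705  0.0789 -0.6456]
[[350.1222  74.801 ]
 [292.5004  74.8764]
 [360.538   57.1115]
 [282.1069  57.2186]]
```

View pics/w6.png

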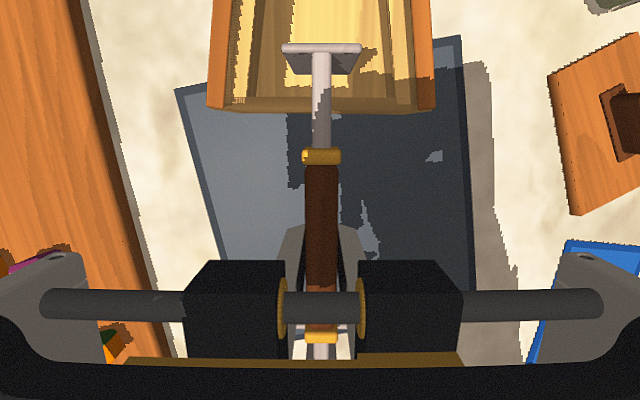

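Call:
arm_command --deltas '[{"translation": [0.5,0,0],"turn": [0,0,0]},{"translation": [1,0,0],"turn": [0,0,0]},{"translation": [1.4,0,0],"turn": [0,0,0]},{"translation": [1.4,0,0],"turn": [0,0,0]},{"translation": [1.4,0,0.2],"turn": [0,0,0]},{"translation": [1.4,0,0.4],"turn": [0,0,0]},{"translation": [1.4,0,0.5],"turn": [0,0,0]},{"translation": [1.4,0,0.6],"turn": [0,0,0]},{"translation": [1.4,0,0.7],"turn": [0,0,0]},{"translation": [1.4,0,0.8],"turn": [0,0,0]},{"translation": [1.4,0,0.8],"turn": [0,0,0]}]'

```text
time_s: 10.3
ee_pos: [0.6036, 0.0156, 0.0898]
eef_rot: [-3.057, 1.57, -0.05]
force: [-0.1, 0.3, -0.5]
grip_width: 0.0175
```

Run:
```python
from h import *
o,p,R=state();print(p,o["force"],o["moment"])
im,c=snap("wrist","w7")
for r in models.mark_of("caddy_rim","wrist"): print(round(r["score"],2),np.round(r["at"],1),onz(c,r["at"],.079)[0].round(4))
```

```text
[0.6036 0.0156 0.0898] [-0.1381  0.2865 -0.4901] [-0.0535 -0.1635 -0.0243]
0.58 [322.6  65.9] [0.7026 0.0016 0.079 ]
```

View pics/w7.png

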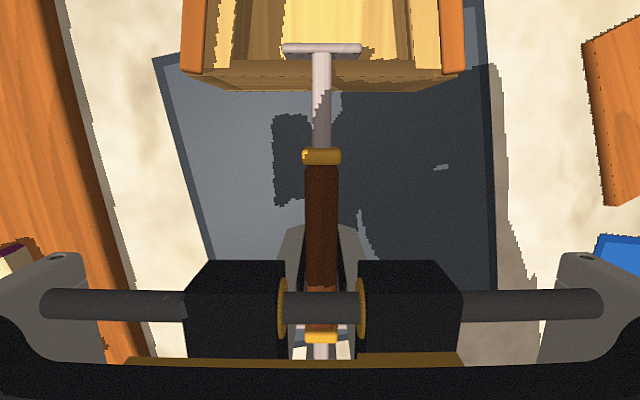

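Call:
arm_command --deltas '[{"translation": [0,0.02,0.2],"turn": [0,0,0]},{"translation": [0,0.05,0.45],"turn": [0,0,0]},{"translation": [0,0.08,0.7],"turn": [0,0,0]},{"translation": [0,0.11,1.0],"turn": [0,0,0]},{"translation": [0,0.14,1.3],"turn": [0,0,0]},{"translation": [0,0.18,1.6],"turn": [0,0,0]},{"translation": [0,0.21,1.9],"turn": [0,0,0]},{"translation": [0,0.25,2.2],"turn": [0,0,0]},{"translation": [0,0.28,2.5],"turn": [0,0,0]},{"translation": [0,0.31,2.8],"turn": [0,0,0]},{"translation": [0,0.34,3.0],"turn": [0,0,0]},{"translation": [0,0.34,3.0],"turn": [0,0,0]}]'

```text
time_s: 11.4
ee_pos: [0.527, 0.0173, 0.0894]
eef_rot: [0.066, 1.57, 3.073]
force: [0.2, -0.3, -1.7]
grip_width: 0.0172
```

Run:
```python
from h import *
o,p,R=state();print(p,o["force"],o["moment"],R.as_matrix())
im,c=snap("wrist","w8")
for r in models.mark_of("caddy_rim","wrist"): print(round(r["score"],2),np.round(r["at"],1),onz(c,r["at"],.079)[0].round(4))
```

```text
[0.527  0.0173 0.0894] [ 0.1966 -0.3398 -1.6562] [ 0.0493 -0.0388  0.0072] [[-0.0012 -0.1342 -0.991 ]
 [ 0.0001 -0.991   0.1342]
 [-1.      0.0001  0.0012]]
0.6 [321.5  65.8] [0.626  0.0039 0.079 ]
```

View pics/w8.png

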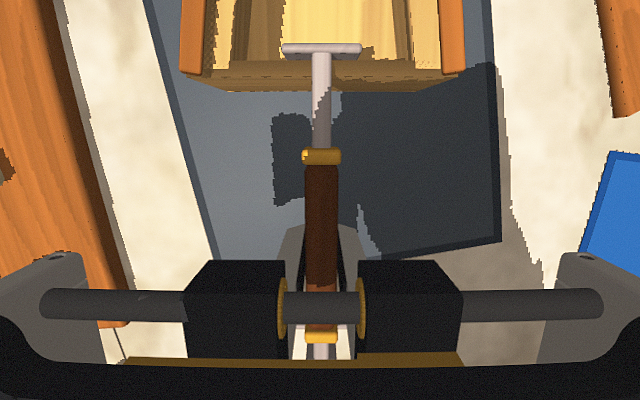

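Call:
arm_command --deltas '[{"translation": [0,0.02,0.2],"turn": [0,0,0]},{"translation": [0,0.05,0.45],"turn": [0,0,0]},{"translation": [0,0.09,0.8],"turn": [0,0,0]},{"translation": [0,0.13,1.2],"turn": [0,0,0]},{"translation": [0,0.18,1.6],"turn": [0,0,0]},{"translation": [0,0.23,2.0],"turn": [0,0,0]},{"translation": [0,0.27,2.4],"turn": [0,0,0]},{"translation": [0,0.31,2.8],"turn": [0,0,0]},{"translation": [0,0.35,3.1],"turn": [0,0,0]},{"translation": [0,0.38,3.4],"turn": [0,0,0]},{"translation": [0,0.41,3.65],"turn": [0,0,0]},{"translation": [0,0.41,3.65],"turn": [0,0,0]}]'

```text
time_s: 12.5
ee_pos: [0.4352, 0.0194, 0.0894]
eef_rot: [0.109, 1.57, 3.116]
force: [-0.3, -0.1, -1.1]
grip_width: 0.0176
```

Run:
```python
from h import *
o,p,R=state();print(p,o["force"])
im,c=snap("wrist","w9")
for r in models.mark_of("caddy_rim","wrist"): print(round(r["score"],2),np.round(r["at"],1),onz(c,r["at"],.079)[0].round(4))
im,c=snap("top")
cv2.imwrite("pics/topE.png",cv2.resize(im[110:310,300:500,::-1],None,fx=3.5,fy=3,interpolation=cv2.INTER_CUBIC))
```

```text
[0.4352 0.0194 0.0894] [-0.2793 -0.0963 -1.1211]
0.67 [321.6  68.1] [0.533  0.0061 0.079 ]
```

View pics/topE.png

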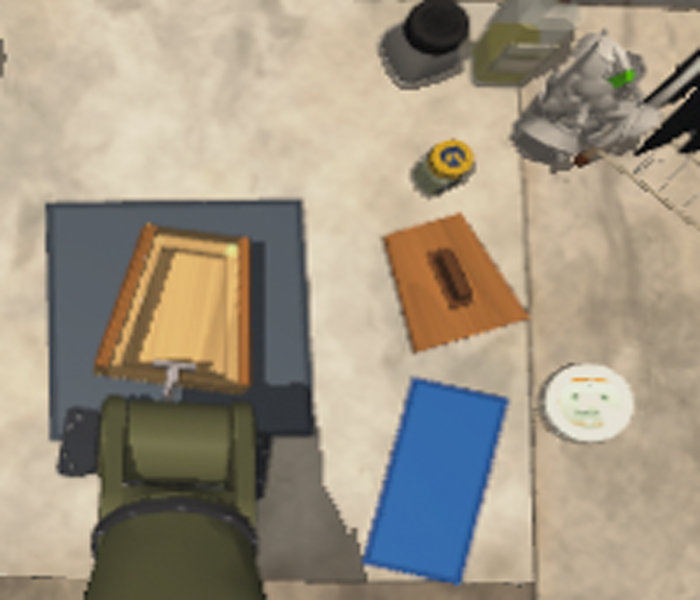

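Call:
arm_command --deltas '[{"translation": [0,0,-0.3],"turn": [0,0,0]},{"translation": [0,0,-0.7],"turn": [0,0,0]},{"translation": [0,0,-0.8],"turn": [0,0,0]},{"translation": [0,0,-0.8],"turn": [0,0,0]},{"translation": [-1,0,-0.8],"turn": [0,0,0]},{"translation": [-2,0,-0.8],"turn": [0,0,0]},{"translation": [-3,0,-0.8],"turn": [0,0,0]},{"translation": [-4,0,-0.8],"turn": [0,0,0]},{"translation": [-4.4,0,-0.8],"turn": [0,0,0]},{"translation": [-4.4,0,-0.8],"turn": [0,0,0]}]'

```text
time_s: 13.48
ee_pos: [0.4569, 0.0167, 0.2011]
eef_rot: [-3.048, 1.567, -0.041]
force: [0.2, 0.2, -1.9]
grip_width: 0.0174
```

Run:
```python
from h import *
o,p,R=state();print(p,o["grip_width"])
im,c=snap("wrist","w10")
print(delta([.424,-.2605,p[2]],down(np.deg2rad(-103.1))))
```

```text
[0.4569 0.0167 0.2011] 0.017423871352547513
(array([-0.0728, 11.1597, -0.2103]), array([ 1.0776, -0.0105,  0.0016]))
```

View pics/w10.png

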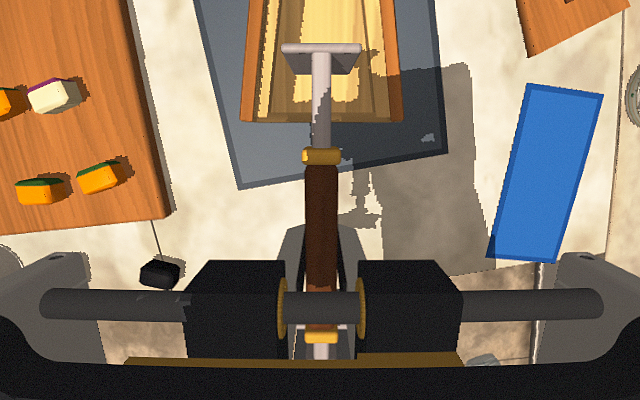

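Call:
arm_command --deltas '[{"translation": [0,1.5,0],"turn": [0,0,0]},{"translation": [0,3,-0.1],"turn": [0.3,0,0]},{"translation": [0,4.5,-0.1],"turn": [0.5,0,0]},{"translation": [0,6,-0.1],"turn": [0.7,0,0]},{"translation": [0,7.5,-0.2],"turn": [0.9,0,0]},{"translation": [0,9,-0.2],"turn": [1.08,0,0]},{"translation": [0,10.2,-0.2],"turn": [1.08,0,0]},{"translation": [0,11.15,-0.2],"turn": [1.08,0,0]},{"translation": [0,11.15,-0.2],"turn": [1.08,0,0]},{"translation": [0,11.15,-0.2],"turn": [1.08,0,0]}]'

```text
time_s: 14.37
ee_pos: [0.4229, -0.2606, 0.1973]
eef_rot: [-0.422, 1.567, 2.488]
force: [-0.2, 0.5, -1.5]
grip_width: 0.0176
```

Run:
```python
from h import *
o,p,R=state();print(p,o["grip_width"])
print(delta([.424,-.2605,.0628],down(np.deg2rad(-103.1))))
```

```text
[ 0.4229 -0.2606  0.1973] 0.01760749464575281
(array([ 5.3785, -0.0065, -0.0587]), array([-0.0259,  0.0352,  0.0159]))
```

Call:
arm_command --deltas '[{"translation": [1.5,0,0],"turn": [0,0,0]},{"translation": [3,0,0],"turn": [0,0,0]},{"translation": [4,0,0],"turn": [0,0,0]},{"translation": [4.7,0,0],"turn": [0,0,0]},{"translation": [5.1,0,0],"turn": [0,0,0]},{"translation": [5.3,0,0],"turn": [0,0,0]},{"translation": [5.4,0,0],"turn": [0,0,0]},{"translation": [5.4,0,0],"turn": [0,0,0]},{"translation": [5.4,0,0],"turn": [0,0,0]}]'

```text
time_s: 15.12
ee_pos: [0.4242, -0.2603, 0.0653]
eef_rot: [2.766, 1.569, -0.604]
force: [-0.3, -0.4, -1.5]
grip_width: 0.0172
```

Call:
arm_command --deltas '[{"translation": [0.05,0,0],"turn": [0,0,0]},{"translation": [0.1,0,0],"turn": [0,0,0]},{"translation": [0.1,0,0],"turn": [0,0,0]},{"translation": [0.1,0,0],"turn": [0,0,0]}]'

```text
time_s: 15.45
ee_pos: [0.424, -0.2605, 0.0625]
eef_rot: [2.765, 1.57, -0.606]
force: [0.2, -1.2, 3.8]
grip_width: 0.0176
```

Call:
arm_command --deltas '[{"translation": [0,0,0],"turn": [0,0,0]},{"translation": [0,0,0],"turn": [0,0,0]},{"translation": [0,0,0],"turn": [0,0,0]},{"translation": [0,0,0],"turn": [0,0,0]},{"translation": [0,0,0],"turn": [0,0,0]},{"translation": [0,0,0],"turn": [0,0,0]},{"translation": [0,0,0],"turn": [0,0,0]},{"translation": [0,0,0],"turn": [0,0,0]},{"translation": [0,0,0],"turn": [0,0,0]}]' --gripper 60

```text
time_s: 16.2
ee_pos: [0.4237, -0.2603, 0.0619]
eef_rot: [-2.975, 1.571, -0.062]
force: [0.2, 0.4, 0.4]
grip_width: 0.0603
```

Call:
arm_command --deltas '[{"translation": [-1,0,0],"turn": [0,0,0]},{"translation": [-2,0,0],"turn": [0,0,0]},{"translation": [-3,0,0],"turn": [0,0,0]},{"translation": [-4.5,0,0],"turn": [0,0,0]},{"translation": [-6,0,0],"turn": [0,0,0]},{"translation": [-6,0,0],"turn": [0,0,0]},{"translation": [-6,0,0],"turn": [0,0,0]}]'

```text
time_s: 16.78
ee_pos: [0.4243, -0.2606, 0.2136]
eef_rot: [2.751, 1.567, -0.619]
force: [0.8, -0.2, -0.0]
grip_width: 0.0599
```

Run:
```python
from h import *
o,p,R=state();print(p,o["grip_width"])
im,c=snap("wrist","w11")
im,c=snap("top","top2"); 
cv2.imwrite("pics/topB2.png",cv2.resize(im[190:300,180:300,::-1],None,fx=5,fy=5,interpolation=cv2.INTER_CUBIC))
for k in range(2):
  for r in models.cut_out(f"scrap{k}_centre","top"):
    ys,xs=np.where(r["pixels"]); rc=cv2.minAreaRect(np.c_[xs,ys].astype(np.float32)); print(k,round(r["score"],2),rc, im[ys,xs].mean(0))
```

```text
[ 0.4243 -0.2606  0.2136] 0.05991909343258812
0 0.49 ((245.0, 212.5), (7.0, 12.0), 90.0) [208.5667 134.9222  21.4778]
1 0.51 ((265.4594421386719, 214.25677490234375), (8.877545356750488, 12.987520217895508), 80.53767395019531) [201.7477 180.7103 142.8785]
```

View pics/w11.png

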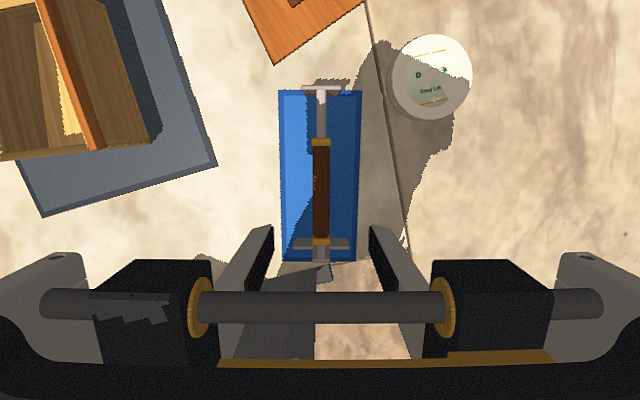

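View pics/topB2.png

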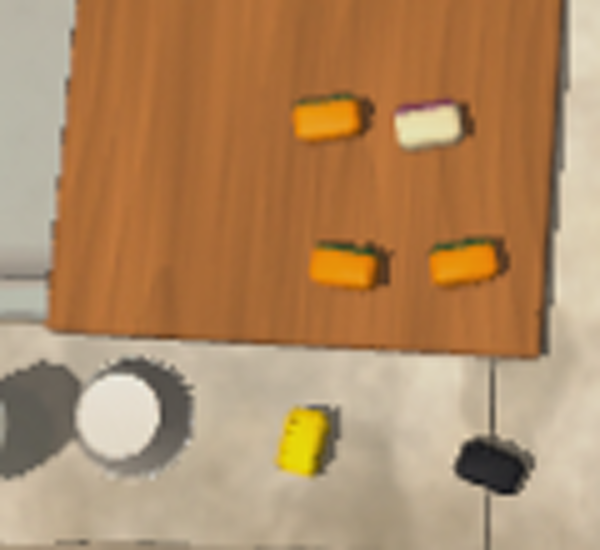

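Run:
```python
from h import *
print(delta([.54,.27,.26],down(0.0),frm=[.424,-.2605,.2125]))
```

```text
(array([ -1.879 , -21.7211,   0.2995]), array([-20.6226,   0.0089,   0.031 ]))
```

Call:
arm_command --deltas '[{"translation": [-1.8,-1.5,0],"turn": [-1.3,0,0]},{"translation": [-1.8,-3,0],"turn": [-2.6,0,0]},{"translation": [-1.8,-4.5,0],"turn": [-3.9,0,0]},{"translation": [-1.8,-6,0],"turn": [-5.2,0,0]},{"translation": [-1.8,-7.5,0],"turn": [-6.5,0,0]},{"translation": [-1.8,-9,0],"turn": [-7.8,0,0]},{"translation": [-1.8,-10.5,0],"turn": [-9.1,0,0]},{"translation": [-1.8,-12,0],"turn": [-10.4,0,0]},{"translation": [-1.8,-13.5,0],"turn": [-11.7,0,0]},{"translation": [-1.8,-15,0],"turn": [-13,0,0]},{"translation": [-1.8,-16.5,0],"turn": [-14.3,0,0]},{"translation": [-1.8,-18,0],"turn": [-15.6,0,0]}]'

```text
time_s: 17.98
ee_pos: [0.5256, 0.18, 0.2557]
eef_rot: [-0.854, 1.569, -2.857]
force: [0.4, -1.3, 0.1]
grip_width: 0.06
```

Run:
```python
from h import *
o,p,R=state();print(p,o["grip_width"],o["qpos"])
print(delta([.54,.27,.26],down(0.0)))
```

```text
[0.5256 0.18   0.2557] 0.05997294674597981 [ 0.2639  0.2914  1.459  -0.      1.3931  0.6965]
(array([-0.1756, -0.9889, -3.5107]), array([-4.9569,  0.0106,  0.0194]))
```

Call:
arm_command --deltas '[{"translation": [0,-0.4,-1.4],"turn": [-1.3,0,0]},{"translation": [0,-0.8,-2.6],"turn": [-2.6,0,0]},{"translation": [-0.1,-1,-3.5],"turn": [-3.9,0,0]},{"translation": [-0.1,-1,-3.5],"turn": [-5,0,0]},{"translation": [-0.1,-1,-3.5],"turn": [-5,0,0]},{"translation": [-0.1,-1,-3.5],"turn": [-5,0,0]},{"translation": [-0.1,-1,-3.5],"turn": [-5,0,0]}]'

```text
time_s: 18.57
ee_pos: [0.5403, 0.2672, 0.2589]
eef_rot: [-1.121, 1.57, -2.698]
force: [-0.2, 0.4, 0.7]
grip_width: 0.0597
```

Run:
```python
from h import *
o,p,R=state();print(p,o["grip_width"],R.as_matrix().round(3))
im,c=snap("wrist","w12")
for k in range(2):
  for r in models.cut_out(f"scrap{k}_centre","wrist"):
    ys,xs=np.where(r["pixels"]); print(k,round(r["score"],2),np.round(r["box"]), im[ys,xs].mean(0).round(),len(xs))
  for r in models.mark_of(f"scrap{k}_centre","wrist"): print(k,round(r["score"],2),np.round(r["at"],1),onz(c,r["at"],.036)[0])
```

```text
[0.5403 0.2672 0.2589] 0.05967764474594575 [[-0.001  1.    -0.006]
 [-0.    -0.006 -1.   ]
 [-1.    -0.001  0.   ]]
0 0.75 [355.  89. 385. 126.] [220. 155.  20.] 887
0 0.17 [282. 170. 307. 208.] [204. 141.  11.] 763
0 0.71 [368.2 108.4] [0.5978 0.3571 0.036 ]
1 0.65 [355. 145. 380. 181.] [233. 212. 175.] 772
1 0.65 [369.5 164.6] [0.6014 0.2877 0.036 ]
```

View pics/w12.png

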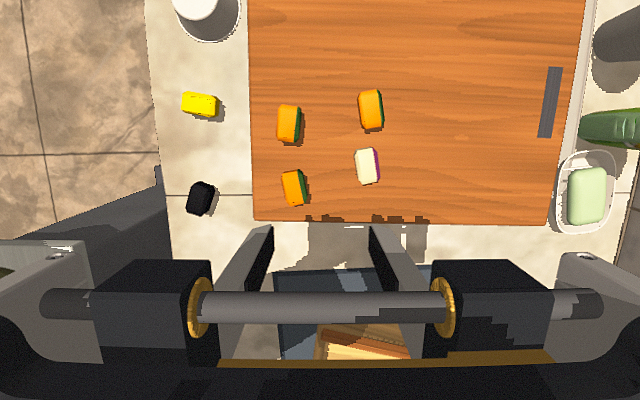

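```bash
cat >> h.py <<'E'
def scraps(im,c,region=None,zmid=.045):
    hsv=cv2.cvtColor(im,cv2.COLOR_RGB2HSV).astype(int);H,S,V=hsv[...,0],hsv[...,1],hsv[...,2]
    orange=(H>14)&(H<28)&(S>215)&(V>120); 
    green=(H>35)&(H<75)&(S>120)&(V>30)
    cream=(H>15)&(H<32)&(S<110)&(V>200); purple=(H>130)&(H<172)&(S>60)
    m=(orange|green).astype(np.uint8); m2=(cream|purple).astype(np.uint8)
    out=[]
    for nm,mm in(("o",m),("c",m2)):
        mm=cv2.morphologyEx(mm*255,cv2.MORPH_CLOSE,np.ones((3,3)))
        mm=cv2.morphologyEx(mm,cv2.MORPH_OPEN,np.ones((3,3)))
        for ct in cv2.findContours(mm,cv2.RETR_EXTERNAL,cv2.CHAIN_APPROX_NONE)[0]:
            if cv2.contourArea(ct)<150: continue
            P=onz(c,ct[:,0].astype(float),zmid)[:,:2]
            (x,y),(w,h),a=cv2.minAreaRect((P*1000).astype(np.float32))
            if w>h: w,h,a=h,w,a+90
            yaw=(a+90)%180   # direction of short side -> +90 = long
            yaw=(a+90)%180-90
            out.append((nm,round(x/1000,4),round(y/1000,4),round(w,1),round(h,1),round(a%180,1),ct[:,0].mean(0).round()))
    return [s for s in out if 15<s[3]<45 and 30<s[4]<65]
E
python3 - <<'E'
from h import *
im,c=snap("wrist")
for s in scraps(im,c): print(s)
E
```

```text
('o', 0.5049, 0.2597, 28.0, 44.3, 10.2, array([294., 188.]))
('o', 0.4999, 0.3397, 27.7, 43.4, 174.0, array([288., 123.]))
('o', 0.5999, 0.3561, 27.7, 43.4, 8.7, array([369., 107.]))
('c', 0.2067, 0.2403, 28.1, 53.3, 108.9, array([ 71., 206.]))
('c', 0.2656, 0.2644, 26.3, 54.3, 79.1, array([110., 186.]))
('c', 0.2699, 0.2943, 18.3, 47.7, 106.3, array([111., 163.]))
('c', 0.5971, 0.2875, 27.5, 43.5, 10.3, array([367., 166.]))
('c', 0.1522, 0.3972, 29.5, 49.9, 167.5, array([ 8., 83.]))
('c', 0.2479, 0.415, 20.9, 30.2, 57.0, array([79., 62.]))
('c', 0.1683, 0.4445, 25.0, 36.2, 3.4, array([16., 38.]))
```

Run:
```python
from h import *
o,p,R=state();print(p)
print(delta([.505,.260,.045],down(np.deg2rad(10))))
```

```text
[0.5404 0.2675 0.2595]
(array([ 8.5811, -1.4141,  0.306 ]), array([-2.0371, -0.0005, -0.0009]))
```

Call:
arm_command --deltas '[{"translation": [1,-1,0.3],"turn": [-1,0,0]},{"translation": [2.5,-1.4,0.3],"turn": [-2,0,0]},{"translation": [4,-1.4,0.3],"turn": [-2,0,0]},{"translation": [5.5,-1.4,0.3],"turn": [-2,0,0]},{"translation": [7,-1.4,0.3],"turn": [-2,0,0]},{"translation": [8,-1.4,0.3],"turn": [-2,0,0]},{"translation": [8.55,-1.4,0.3],"turn": [-2,0,0]},{"translation": [8.55,-1.4,0.3],"turn": [-2,0,0]}]' --gripper 50

```text
time_s: 19.53
ee_pos: [0.5044, 0.2599, 0.0431]
eef_rot: [-1.33, 1.567, -2.729]
force: [-0.1, 0.4, 1.0]
grip_width: 0.0502
```

Call:
arm_command --deltas '[{"translation": [0,0,0],"turn": [0,0,0]},{"translation": [0,0,0],"turn": [0,0,0]},{"translation": [0,0,0],"turn": [0,0,0]},{"translation": [0,0,0],"turn": [0,0,0]},{"translation": [0,0,0],"turn": [0,0,0]},{"translation": [0,0,0],"turn": [0,0,0]},{"translation": [0,0,0],"turn": [0,0,0]}]' --gripper 10 --force 30

```text
time_s: 20.12
ee_pos: [0.5057, 0.2606, 0.0466]
eef_rot: [1.803, 1.569, 0.404]
force: [-1.6, -1.0, 7.2]
grip_width: 0.0278
```

Call:
arm_command --deltas '[{"translation": [-1,0,0],"turn": [0,0,0]},{"translation": [-2,0,0],"turn": [0,0,0]},{"translation": [-3.5,0,0],"turn": [0,0,0]},{"translation": [-5,0,0],"turn": [0,0,0]},{"translation": [-5,0,0],"turn": [0,0,0]}]'

```text
time_s: 20.53
ee_pos: [0.5075, 0.2615, 0.1783]
eef_rot: [1.813, 1.56, 0.414]
force: [0.1, -0.2, -0.2]
grip_width: 0.0279
```

Run:
```python
from h import *
o,p,R=state();print(p,o["grip_width"])
im,c=snap("wrist","w13")
im,c=snap("top"); 
cv2.imwrite("pics/topF.png",cv2.resize(im[130:270,290:410,::-1],None,fx=5,fy=4,interpolation=cv2.INTER_CUBIC))
```

```text
[0.5075 0.2615 0.1783] 0.027866526020128176
```

View pics/w13.png

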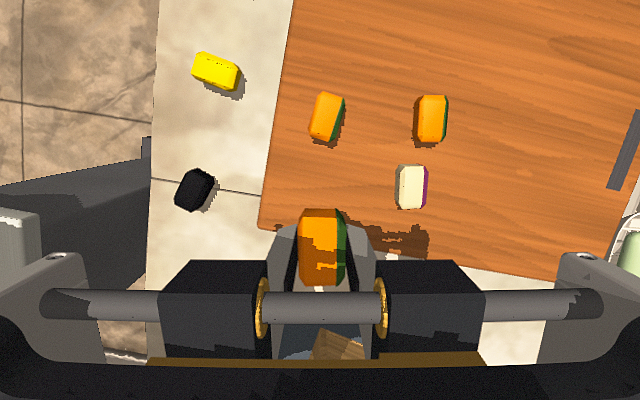

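View pics/topF.png

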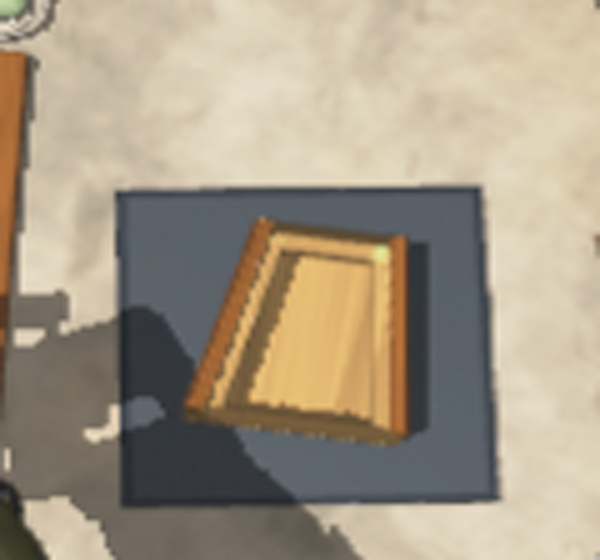

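Run:
```python
from h import *
c=optics.get_calibration("top")
z=lambda a:[(290+x/5-.4,130+y/4-.4) for x,y in a]
xy,yaw,res=fitcaddy(c,z([(187,410),(407,436),(260,217),(408,237)]),.001)
print(xy,yaw,res)
a=np.deg2rad(yaw);Rz=np.array([[np.cos(a),-np.sin(a)],[np.sin(a),np.cos(a)]])
for x in(-.045,-.01,.025,.05): print(x,xy+Rz@[x,0])
o,p,R=state()
t=xy+Rz@[.045,0]
for zz in (.19,.06): print(delta([*t,zz],down(a),frm=[.5057,.2608,.1710]))
print(proj(c,[*xy,0.001]))
```

```text
[ 0.6078 -0.0039] -7.745185893281049 [-0.4403 -0.7452  0.6736 -0.1434 -0.5682  0.5618  0.3316  0.3467]
-0.045 [0.5632 0.0021]
-0.01 [ 0.5979 -0.0026]
0.025 [ 0.6326 -0.0073]
0.05 [ 0.6574 -0.0107]
(array([-0.7571,  3.924 , 11.6779]), array([ 3.5261, -0.0131, -0.0311]))
(array([ 4.4429,  3.9092, 11.6815]), array([ 3.5261, -0.0131, -0.0311]))
[[350.8957 215.2662]]
```

```bash
cat >> h.py <<'E'
CXY=np.array([.6078,-.0039]);CA=np.deg2rad(-7.7)
def cad(x,y=0):
    return CXY+np.array([np.cos(CA)*x-np.sin(CA)*y,np.sin(CA)*x+np.cos(CA)*y])
E
python3 - <<'E'
from h import *
o,p,R=state();print(p)
print(delta([*cad(.03),p[2]],down(CA)))
E
```

```text
[0.5057 0.2606 0.172 ]
(array([ 0.0014,  3.3508, 11.4871]), array([ 3.5171, -0.013 , -0.0311]))
```

Call:
arm_command --deltas '[{"translation": [0,0.4,1.4],"turn": [0.5,0,0]},{"translation": [0,0.8,2.8],"turn": [1,0,0]},{"translation": [0,1.2,4.2],"turn": [1.5,0,0]},{"translation": [0,1.6,5.6],"turn": [2,0,0]},{"translation": [0,2,7],"turn": [2.5,0,0]},{"translation": [0,2.4,8.4],"turn": [3,0,0]},{"translation": [0,2.8,9.8],"turn": [3.5,0,0]},{"translation": [0,3.2,10.9],"turn": [3.5,0,0]},{"translation": [0,3.35,11.5],"turn": [3.5,0,0]},{"translation": [0,3.35,11.5],"turn": [3.5,0,0]},{"translation": [0,3.35,11.5],"turn": [3.5,0,0]}]'

```text
time_s: 21.55
ee_pos: [0.6366, -0.0083, 0.1693]
eef_rot: [-1.617, 1.569, 2.962]
force: [0.1, 0.2, -0.5]
grip_width: 0.0278
```

Run:
```python
from h import *
o,p,R=state();print(p,o["grip_width"],cad(.03))
print(delta([*cad(.03),.036],down(CA)))
im,c=snap("wrist","w14")
```

```text
[ 0.6366 -0.0083  0.1693] 0.02780783398339658 [ 0.6375 -0.0079]
(array([ 5.3321,  0.0447, -0.0203]), array([ 0.0102, -0.0011,  0.0247]))
```

View pics/w14.png

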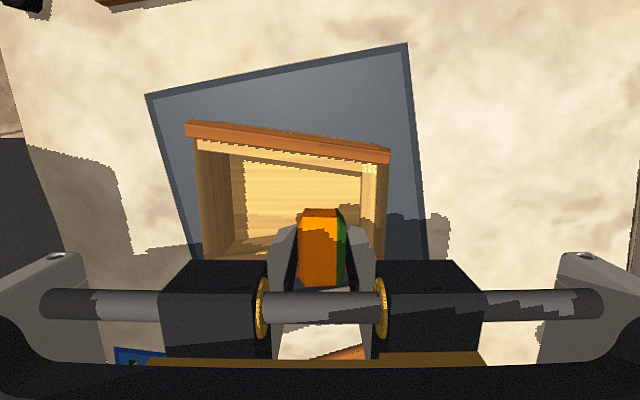

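Call:
arm_command --deltas '[{"translation": [1,-0.1,0],"turn": [0,0,0]},{"translation": [2,-0.1,0],"turn": [0,0,0]},{"translation": [3,-0.1,0],"turn": [0,0,0]},{"translation": [4,-0.1,0],"turn": [0,0,0]},{"translation": [4.8,-0.1,0],"turn": [0,0,0]},{"translation": [5.4,-0.1,0],"turn": [0,0,0]},{"translation": [5.4,-0.1,0],"turn": [0,0,0]},{"translation": [5.4,-0.1,0],"turn": [0,0,0]}]'

```text
time_s: 22.27
ee_pos: [0.6342, -0.0067, 0.0356]
eef_rot: [-1.609, 1.57, 2.972]
force: [-0.1, 0.4, -0.1]
grip_width: 0.0274
```

Call:
arm_command --deltas '[{"translation": [0,0,0],"turn": [0,0,0]},{"translation": [0,0,0],"turn": [0,0,0]},{"translation": [0,0,0],"turn": [0,0,0]},{"translation": [0,0,0],"turn": [0,0,0]}]' --gripper 36

```text
time_s: 22.6
ee_pos: [0.635, -0.008, 0.0366]
eef_rot: [1.633, 1.569, -0.071]
force: [-0.6, -0.2, -0.3]
grip_width: 0.0357
```

Call:
arm_command --deltas '[{"translation": [-1,0,0],"turn": [0,0,0]},{"translation": [-2.5,0,0],"turn": [0,0,0]},{"translation": [-4,0,0],"turn": [0,0,0]},{"translation": [-5.4,0,0],"turn": [0,0,0]},{"translation": [-6.4,0,0],"turn": [0,0,0]},{"translation": [-6.4,0,0],"turn": [0,0,0]}]'

```text
time_s: 23.1
ee_pos: [0.6364, -0.0082, 0.2025]
eef_rot: [1.64, 1.561, -0.064]
force: [-0.8, -0.1, 0.8]
grip_width: 0.0358
```

Run:
```python
from h import *
o,p,R=state();print(p,o["grip_width"])
im,c=snap("wrist","w15")
```

```text
[ 0.6364 -0.0082  0.2025] 0.03584495032366855
```

View pics/w15.png

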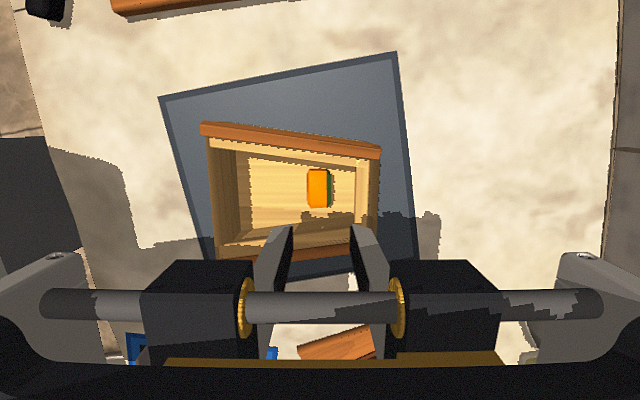

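Run:
```python
from h import *
o,p,R=state();print(p)
print(delta([.597,.2875-.06,.2],down(np.deg2rad(10)),frm=[.6348,-.0077,.1965]))
```

```text
[ 0.6356 -0.0082  0.1991]
(array([-0.152 , -2.7447, -9.1247]), array([-3.5232,  0.0056, -0.0646]))
```

Call:
arm_command --deltas '[{"translation": [0,-0.4,-1.4],"turn": [-0.5,0,0]},{"translation": [0,-0.8,-2.8],"turn": [-1,0,0]},{"translation": [0,-1.2,-4.2],"turn": [-1.5,0,0]},{"translation": [0,-1.7,-5.6],"turn": [-2,0,0]},{"translation": [0,-2.1,-7],"turn": [-2.7,0,0]},{"translation": [0,-2.5,-8.2],"turn": [-3.5,0,0]},{"translation": [0,-2.7,-9.1],"turn": [-3.5,0,0]},{"translation": [0,-2.7,-9.1],"turn": [-3.5,0,0]},{"translation": [0,-2.7,-9.1],"turn": [-3.5,0,0]}]' --gripper 54

```text
time_s: 23.9
ee_pos: [0.5973, 0.2271, 0.1943]
eef_rot: [-1.41, 1.569, -2.807]
force: [1.1, 0.3, 0.6]
grip_width: 0.054
```

Run:
```python
from h import *
o,p,R=state();print(p,o["grip_width"])
im,c=snap("wrist","w16")
for s in scraps(im,c): 
    if s[2]>.15 and s[1]>.4:
        print(s)
        print(delta([s[1],s[2],.045],down(np.deg2rad(s[5] if s[5]<90 else s[5]-180))))
```

```text
[0.5973 0.2271 0.1943] 0.05398449547869635
('o', 0.6002, 0.3558, 27.0, 43.0, 10.4, array([348.,  65.]))
(array([ 5.9794,  1.0024, -5.0991]), array([-0.1006,  0.0048,  0.0181]))
('o', 0.5013, 0.3392, 32.0, 43.8, 172.3, array([244.,  65.]))
(array([ 5.9858, -3.0089, -5.125 ]), array([3.5194, 0.0077, 0.0172]))
('c', 0.5976, 0.2877, 27.6, 42.8, 10.0, array([332., 136.]))
(array([ 5.9815,  0.4317, -2.4336]), array([-0.0206,  0.0049,  0.0181]))
```

View pics/w16.png

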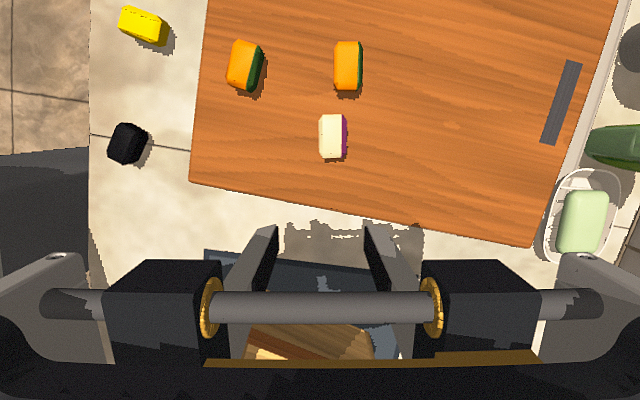

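Call:
arm_command --deltas '[{"translation": [0.5,0.2,-1.2],"turn": [0,0,0]},{"translation": [1.5,0.4,-2.4],"turn": [0,0,0]},{"translation": [3,0.43,-2.43],"turn": [0,0,0]},{"translation": [4.3,0.43,-2.43],"turn": [0,0,0]},{"translation": [5.3,0.43,-2.43],"turn": [0,0,0]},{"translation": [6.05,0.43,-2.43],"turn": [0,0,0]},{"translation": [6.05,0.43,-2.43],"turn": [0,0,0]},{"translation": [6.05,0.43,-2.43],"turn": [0,0,0]}]'

```text
time_s: 24.62
ee_pos: [0.5984, 0.2864, 0.0436]
eef_rot: [-1.217, 1.57, -2.617]
force: [-1.0, -0.2, 0.6]
grip_width: 0.0539
```

Call:
arm_command --deltas '[{"translation": [0,0,0],"turn": [0,0,0]},{"translation": [0,0,0],"turn": [0,0,0]},{"translation": [0,0,0],"turn": [0,0,0]},{"translation": [0,0,0],"turn": [0,0,0]},{"translation": [0,0,0],"turn": [0,0,0]},{"translation": [0,0,0],"turn": [0,0,0]},{"translation": [0,0,0],"turn": [0,0,0]},{"translation": [0,0,0],"turn": [0,0,0]}]' --gripper 10 --force 30

```text
time_s: 25.28
ee_pos: [0.5981, 0.288, 0.0445]
eef_rot: [1.031, 1.571, -0.368]
force: [0.6, -0.9, 1.3]
grip_width: 0.0281
```

Call:
arm_command --deltas '[{"translation": [-1,0,0],"turn": [0,0,0]},{"translation": [-2,0,0],"turn": [0,0,0]},{"translation": [-3.5,0,0],"turn": [0,0,0]},{"translation": [-5,0,0],"turn": [0,0,0]},{"translation": [-5,0,0],"turn": [0,0,0]},{"translation": [-5,0,0],"turn": [0,0,0]}]'

```text
time_s: 25.78
ee_pos: [0.5988, 0.2884, 0.1717]
eef_rot: [1.799, 1.567, 0.401]
force: [0.1, -0.3, -1.0]
grip_width: 0.0274
```

Run:
```python
from h import *
o,p,R=state();print(p,o["grip_width"])
print(cad(-.025),delta([*cad(-.025),p[2]],down(CA)))
```

```text
[0.5988 0.2884 0.1717] 0.0274212879444296
[ 0.583  -0.0006] (array([-0.0212, -2.605 , 11.2778]), array([ 3.5182, -0.0178, -0.0444]))
```

Call:
arm_command --deltas '[{"translation": [0,-0.3,1.4],"turn": [0.5,0,0]},{"translation": [0,-0.6,2.8],"turn": [1,0,0]},{"translation": [0,-1,4.2],"turn": [1.5,0,0]},{"translation": [0,-1.3,5.6],"turn": [2,0,0]},{"translation": [0,-1.6,7],"turn": [2.5,0,0]},{"translation": [0,-2,8.4],"turn": [3,0,0]},{"translation": [0,-2.3,9.8],"turn": [3.5,0,0]},{"translation": [0,-2.5,10.8],"turn": [3.5,0,0]},{"translation": [0,-2.6,11.3],"turn": [3.5,0,0]},{"translation": [0,-2.6,11.3],"turn": [3.5,0,0]},{"translation": [0,-2.6,11.3],"turn": [3.5,0,0]}]'

```text
time_s: 26.7
ee_pos: [0.5823, -0.0011, 0.1685]
eef_rot: [-1.675, 1.569, 2.904]
force: [0.4, 0.1, -0.3]
grip_width: 0.0279
```

Run:
```python
from h import *
im,c=snap("wrist","w17")
o,p,R=state();print(p,o["grip_width"],np.degrees(CA))
print(delta([*cad(-.025),.036],down(CA)))
```

```text
[ 0.5824 -0.0004  0.1687] 0.02795829723245038 -7.699999999999999
(array([5.3071, 0.0314, 0.0023]), array([ 0.0246, -0.0019,  0.0137]))
```

View pics/w17.png

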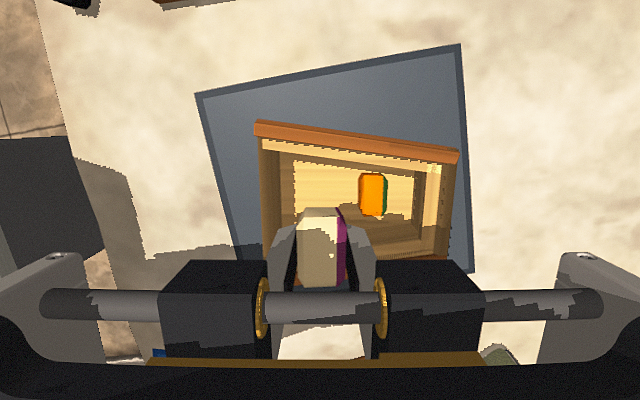

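Call:
arm_command --deltas '[{"translation": [1,0,0],"turn": [0,0,0]},{"translation": [2,0,0],"turn": [0,0,0]},{"translation": [3,0,0],"turn": [0,0,0]},{"translation": [4,0,0],"turn": [0,0,0]},{"translation": [4.8,0,0],"turn": [0,0,0]},{"translation": [5.3,0,0],"turn": [0,0,0]},{"translation": [5.3,0,0],"turn": [0,0,0]},{"translation": [5.3,0.3,0],"turn": [0,0,0]},{"translation": [5.3,0.5,0],"turn": [0,0,0]},{"translation": [5.3,0.7,0],"turn": [0,0,0]},{"translation": [5.3,0.9,0],"turn": [0,0,0]},{"translation": [5.3,1.0,0],"turn": [0,0,0]}]'

```text
time_s: 27.75
ee_pos: [0.6084, -0.0049, 0.0377]
eef_rot: [1.642, 1.569, -0.061]
force: [-0.4, -0.5, -0.3]
grip_width: 0.0279
```

Call:
arm_command --deltas '[{"translation": [0,0,0],"turn": [0,0,0]},{"translation": [0,0,0],"turn": [0,0,0]},{"translation": [0,0,0],"turn": [0,0,0]},{"translation": [0,0,0],"turn": [0,0,0]}]' --gripper 36

```text
time_s: 28.08
ee_pos: [0.6072, -0.0048, 0.037]
eef_rot: [-2.442, 1.571, 2.138]
force: [-0.2, -0.7, 0.1]
grip_width: 0.036
```

Call:
arm_command --deltas '[{"translation": [-1,0,0],"turn": [0,0,0]},{"translation": [-2.5,0,0],"turn": [0,0,0]},{"translation": [-4,0,0],"turn": [0,0,0]},{"translation": [-5.4,0,0],"turn": [0,0,0]},{"translation": [-6.4,0,0],"turn": [0,0,0]},{"translation": [-6.4,0,0],"turn": [0,0,0]}]'

```text
time_s: 28.58
ee_pos: [0.609, -0.0048, 0.2031]
eef_rot: [1.638, 1.562, -0.066]
force: [0.3, 0.0, 1.0]
grip_width: 0.0358
```

Run:
```python
from h import *
im,c=snap("wrist","w18")
o,p,R=state();print(p,o["grip_width"])
t,r=delta([.600,.356-.06,p[2]],down(np.deg2rad(10)));print(t,r)
```

```text
[ 0.6082 -0.0048  0.1998] 0.03622354694875356
[ -0.0059  -1.9172 -11.8814] [-3.5223  0.0052 -0.0583]
```

View pics/w18.png

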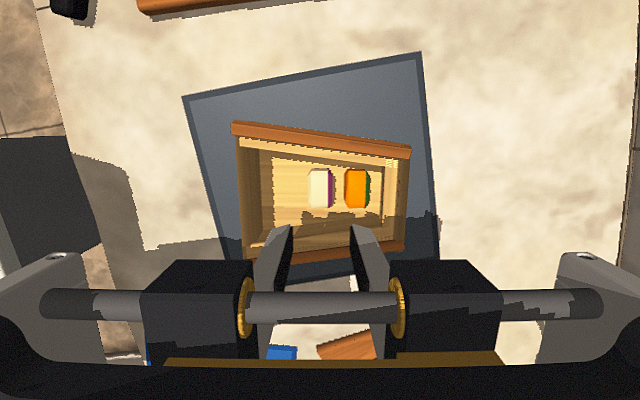

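Call:
arm_command --deltas '[{"translation": [0,-0.2,-1.4],"turn": [-0.5,0,0]},{"translation": [0,-0.4,-2.8],"turn": [-1,0,0]},{"translation": [0,-0.7,-4.2],"turn": [-1.5,0,0]},{"translation": [0,-0.9,-5.7],"turn": [-2,0,0]},{"translation": [0,-1.2,-7.2],"turn": [-2.5,0,0]},{"translation": [0,-1.4,-8.7],"turn": [-3,0,0]},{"translation": [0,-1.6,-10.2],"turn": [-3.5,0,0]},{"translation": [0,-1.8,-11.2],"turn": [-3.5,0,0]},{"translation": [0,-1.9,-11.9],"turn": [-3.5,0,0]},{"translation": [0,-1.9,-11.9],"turn": [-3.5,0,0]},{"translation": [0,-1.9,-11.9],"turn": [-3.5,0,0]}]' --gripper 54

```text
time_s: 29.55
ee_pos: [0.5991, 0.2967, 0.1952]
eef_rot: [-1.267, 1.568, -2.664]
force: [0.2, 0.9, 0.0]
grip_width: 0.054
```

Run:
```python
from h import *
o,p,R=state();print(p,o["grip_width"])
im,c=snap("wrist","w19")
for s in scraps(im,c): 
    if s[2]>.15 and s[1]>.4:
        print(s)
        print(delta([s[1],s[2],.045],down(np.deg2rad(s[5] if s[5]<90 else s[5]-180))))
```

```text
[0.5991 0.2967 0.1952] 0.05400127939224152
('o', 0.6, 0.3564, 26.5, 43.0, 10.0, array([334., 135.]))
(array([ 6.024 ,  0.4504, -2.3851]), array([-0.0213,  0.0068,  0.0201]))
('o', 0.5009, 0.3395, 31.3, 43.4, 172.8, array([235., 136.]))
(array([ 6.031 , -3.5708, -2.4003]), array([3.4187, 0.0097, 0.0189]))
('c', 0.9445, 0.2907, 20.9, 32.4, 171.2, array([612., 248.]))
(array([ 6.0039, 13.5739,  2.5715]), array([3.7387, 0.01  , 0.0188]))
```

View pics/w19.png

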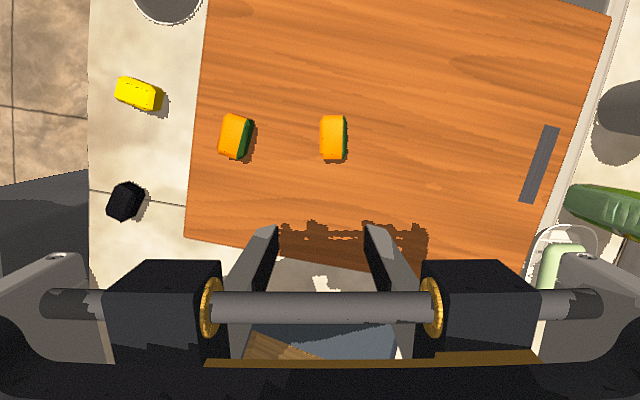

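Call:
arm_command --deltas '[{"translation": [0.5,0.2,-1.2],"turn": [0,0,0]},{"translation": [1.5,0.4,-2.4],"turn": [0,0,0]},{"translation": [3,0.45,-2.4],"turn": [0,0,0]},{"translation": [4.3,0.45,-2.4],"turn": [0,0,0]},{"translation": [5.3,0.45,-2.4],"turn": [0,0,0]},{"translation": [6.05,0.45,-2.4],"turn": [0,0,0]},{"translation": [6.05,0.45,-2.4],"turn": [0,0,0]},{"translation": [6.05,0.45,-2.4],"turn": [0,0,0]}]'

```text
time_s: 30.27
ee_pos: [0.6006, 0.3559, 0.0448]
eef_rot: [-1.191, 1.569, -2.591]
force: [-0.4, 0.3, -0.6]
grip_width: 0.0539
```

Call:
arm_command --deltas '[{"translation": [0,0,0],"turn": [0,0,0]},{"translation": [0,0,0],"turn": [0,0,0]},{"translation": [0,0,0],"turn": [0,0,0]},{"translation": [0,0,0],"turn": [0,0,0]},{"translation": [0,0,0],"turn": [0,0,0]},{"translation": [0,0,0],"turn": [0,0,0]},{"translation": [0,0,0],"turn": [0,0,0]},{"translation": [0,0,0],"turn": [0,0,0]}]' --gripper 10 --force 30

```text
time_s: 30.93
ee_pos: [0.6006, 0.3574, 0.0459]
eef_rot: [1.321, 1.571, -0.077]
force: [-0.6, -0.7, 3.2]
grip_width: 0.0276
```

Call:
arm_command --deltas '[{"translation": [-1,0,0],"turn": [0,0,0]},{"translation": [-2,0,0],"turn": [0,0,0]},{"translation": [-3.5,0,0],"turn": [0,0,0]},{"translation": [-5,0,0],"turn": [0,0,0]},{"translation": [-5,0,0],"turn": [0,0,0]},{"translation": [-5,0,0],"turn": [0,0,0]}]'

```text
time_s: 31.43
ee_pos: [0.6011, 0.3579, 0.1731]
eef_rot: [1.908, 1.567, 0.51]
force: [-0.2, -0.6, -2.0]
grip_width: 0.0277
```

Run:
```python
from h import *
o,p,R=state();print(p,o["grip_width"])
print(cad(-.04),delta([*cad(-.04),p[2]],down(CA)))
```

```text
[0.6011 0.3579 0.1731] 0.027652282587712393
[0.5682 0.0015] (array([-0.0346, -3.7466, 13.8206]), array([ 3.5183, -0.0231, -0.0432]))
```

Call:
arm_command --deltas '[{"translation": [0,-0.4,1.4],"turn": [0.5,0,0]},{"translation": [0,-0.8,2.8],"turn": [1,0,0]},{"translation": [0,-1.2,4.2],"turn": [1.5,0,0]},{"translation": [0,-1.6,5.7],"turn": [2,0,0]},{"translation": [0,-2,7.2],"turn": [2.5,0,0]},{"translation": [0,-2.4,8.7],"turn": [3,0,0]},{"translation": [0,-2.8,10.2],"turn": [3.5,0,0]},{"translation": [0,-3.2,11.7],"turn": [3.5,0,0]},{"translation": [0,-3.5,13],"turn": [3.5,0,0]},{"translation": [0,-3.75,13.8],"turn": [3.5,0,0]},{"translation": [0,-3.75,13.8],"turn": [3.5,0,0]},{"translation": [0,-3.75,13.8],"turn": [3.5,0,0]}]'

```text
time_s: 32.43
ee_pos: [0.5669, 0.0009, 0.1695]
eef_rot: [-1.61, 1.569, 2.968]
force: [0.6, 1.4, -0.8]
grip_width: 0.0278
```

Run:
```python
from h import *
im,c=snap("wrist","w20")
o,p,R=state();print(p,o["grip_width"])
print(delta([*cad(-.04),.036],down(CA)))
```

```text
[0.567  0.0019 0.1697] 0.027710291799991592
(array([5.3474, 0.0556, 0.0109]), array([ 0.0119, -0.0015,  0.0182]))
```

View pics/w20.png

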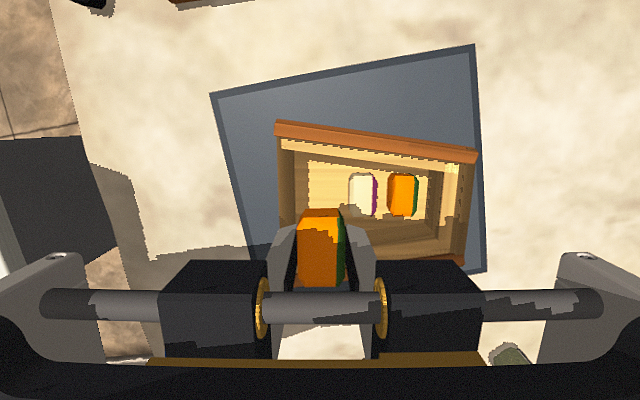

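Call:
arm_command --deltas '[{"translation": [1,0,0],"turn": [0,0,0]},{"translation": [2,0,0],"turn": [0,0,0]},{"translation": [3,0,0],"turn": [0,0,0]},{"translation": [4,0,0],"turn": [0,0,0]},{"translation": [4.8,0,0],"turn": [0,0,0]},{"translation": [5.3,0,0],"turn": [0,0,0]},{"translation": [5.35,0,0],"turn": [0,0,0]},{"translation": [5.35,0.1,0],"turn": [0,0,0]},{"translation": [5.35,0.2,0],"turn": [0,0,0]},{"translation": [5.35,0.2,0],"turn": [0,0,0]}]'

```text
time_s: 33.32
ee_pos: [0.5735, 0.001, 0.0383]
eef_rot: [1.652, 1.568, -0.051]
force: [-0.0, -0.3, -0.1]
grip_width: 0.028
```

Call:
arm_command --deltas '[{"translation": [0,0,0],"turn": [0,0,0]},{"translation": [0,0,0],"turn": [0,0,0]},{"translation": [0,0,0],"turn": [0,0,0]},{"translation": [0,0,0],"turn": [0,0,0]}]' --gripper 34

```text
time_s: 33.65
ee_pos: [0.5724, 0.0008, 0.0373]
eef_rot: [1.712, 1.57, 0.008]
force: [0.3, 0.1, -1.1]
grip_width: 0.0339
```

Call:
arm_command --deltas '[{"translation": [-1,0,0],"turn": [0,0,0]},{"translation": [-2.5,0,0],"turn": [0,0,0]},{"translation": [-4,0,0],"turn": [0,0,0]},{"translation": [-5.4,0,0],"turn": [0,0,0]},{"translation": [-6.4,0,0],"turn": [0,0,0]},{"translation": [-6.4,0,0],"turn": [0,0,0]}]'

```text
time_s: 34.15
ee_pos: [0.574, 0.0008, 0.2029]
eef_rot: [1.648, 1.562, -0.056]
force: [-0.3, -0.5, 0.7]
grip_width: 0.0342
```

Run:
```python
from h import *
im,c=snap("wrist","w21")
o,p,R=state();print(p,o["grip_width"])
t,r=delta([.501,.3397-.06,p[2]],down(np.deg2rad(-6.5)));print(t,r)
```

```text
[0.5732 0.0008 0.1997] 0.034226909973165576
[ -0.018   -4.3409 -10.6758] [-0.2229 -0.0038 -0.0583]
```

View pics/w21.png

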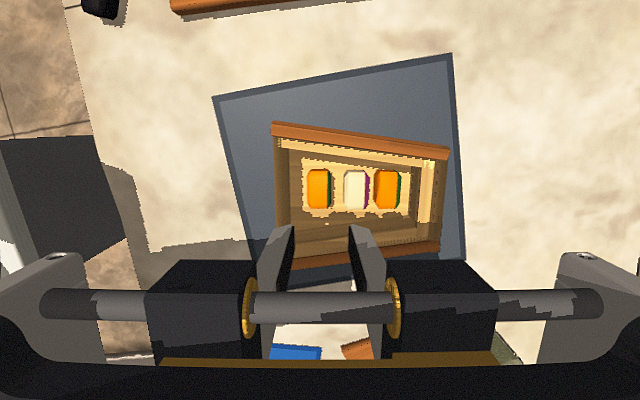

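Three in a neat row. Now the last pumpkin piece.

Call:
arm_command --deltas '[{"translation": [0,-0.5,-1.3],"turn": [0,0,0]},{"translation": [0,-1,-2.6],"turn": [0,0,0]},{"translation": [0,-1.6,-3.9],"turn": [-0.2,0,0]},{"translation": [0,-2.1,-5.2],"turn": [-0.2,0,0]},{"translation": [0,-2.7,-6.6],"turn": [-0.2,0,0]},{"translation": [0,-3.2,-8],"turn": [-0.2,0,0]},{"translation": [0,-3.8,-9.4],"turn": [-0.2,0,0]},{"translation": [0,-4.3,-10.7],"turn": [-0.2,0,0]},{"translation": [0,-4.3,-10.7],"turn": [-0.2,0,0]},{"translation": [0,-4.3,-10.7],"turn": [-0.2,0,0]}]' --gripper 54

```text
time_s: 35.03
ee_pos: [0.5002, 0.2813, 0.1954]
eef_rot: [-0.975, 1.569, -2.659]
force: [1.0, -0.5, 0.6]
grip_width: 0.0541
```

Run:
```python
from h import *
o,p,R=state();print(p,o["grip_width"])
im,c=snap("wrist","w22")
for s in scraps(im,c): 
    if s[2]>.15 and s[1]>.4:
        print(s)
        print(delta([s[1],s[2],.045],down(np.deg2rad(s[5] if s[5]<90 else s[5]-180))))
```

```text
[0.5002 0.2813 0.1954] 0.0540876722590033
('o', 0.4995, 0.3395, 26.7, 42.0, 173.5, array([315., 137.]))
(array([ 6.0257, -0.3123, -2.3607]), array([-0.0109,  0.0133,  0.0171]))
('c', 0.5308, 0.1706, 20.6, 35.2, 83.5, array([359., 284.]))
(array([6.0303, 1.7027, 4.2082]), array([-18.0109,  -0.003 ,   0.0239]))
```

View pics/w22.png

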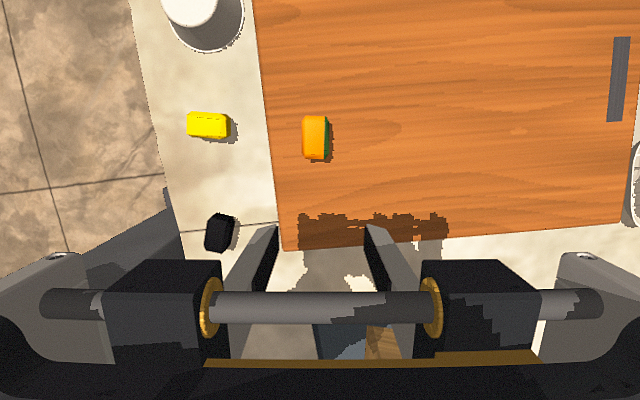

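Call:
arm_command --deltas '[{"translation": [0.5,-0.2,-1.2],"turn": [0,0,0]},{"translation": [1.5,-0.3,-2.35],"turn": [0,0,0]},{"translation": [3,-0.3,-2.35],"turn": [0,0,0]},{"translation": [4.3,-0.3,-2.35],"turn": [0,0,0]},{"translation": [5.3,-0.3,-2.35],"turn": [0,0,0]},{"translation": [6.05,-0.3,-2.35],"turn": [0,0,0]},{"translation": [6.05,-0.3,-2.35],"turn": [0,0,0]},{"translation": [6.05,-0.3,-2.35],"turn": [0,0,0]}]'

```text
time_s: 35.75
ee_pos: [0.5008, 0.3378, 0.0445]
eef_rot: [-0.862, 1.569, -2.55]
force: [-0.3, 0.4, 0.9]
grip_width: 0.0542
```

Call:
arm_command --deltas '[{"translation": [0,0,0],"turn": [0,0,0]},{"translation": [0,0,0],"turn": [0,0,0]},{"translation": [0,0,0],"turn": [0,0,0]},{"translation": [0,0,0],"turn": [0,0,0]},{"translation": [0,0,0],"turn": [0,0,0]},{"translation": [0,0,0],"turn": [0,0,0]},{"translation": [0,0,0],"turn": [0,0,0]},{"translation": [0,0,0],"turn": [0,0,0]}]' --gripper 10 --force 30

```text
time_s: 36.42
ee_pos: [0.5006, 0.3394, 0.0459]
eef_rot: [1.833, 1.57, 0.147]
force: [0.3, -1.8, 3.0]
grip_width: 0.028
```

Call:
arm_command --deltas '[{"translation": [-1,0,0],"turn": [0,0,0]},{"translation": [-2,0,0],"turn": [0,0,0]},{"translation": [-3.5,0,0],"turn": [0,0,0]},{"translation": [-5,0,0],"turn": [0,0,0]},{"translation": [-5,0,0],"turn": [0,0,0]},{"translation": [-5,0,0],"turn": [0,0,0]}]'

```text
time_s: 36.92
ee_pos: [0.501, 0.3399, 0.1726]
eef_rot: [2.253, 1.567, 0.567]
force: [-0.4, -0.0, -1.9]
grip_width: 0.0277
```

Run:
```python
from h import *
o,p,R=state();print(p,o["grip_width"])
print(cad(-.012),delta([*cad(-.012),p[2]],down(CA)))
im,c=snap("wrist","w23")
```

```text
[0.501  0.3399 0.1726] 0.027698621321317035
[ 0.5959 -0.0023] (array([-0.0158,  5.3449, 13.1615]), array([ 0.2193, -0.0278, -0.0335]))
```

View pics/w23.png

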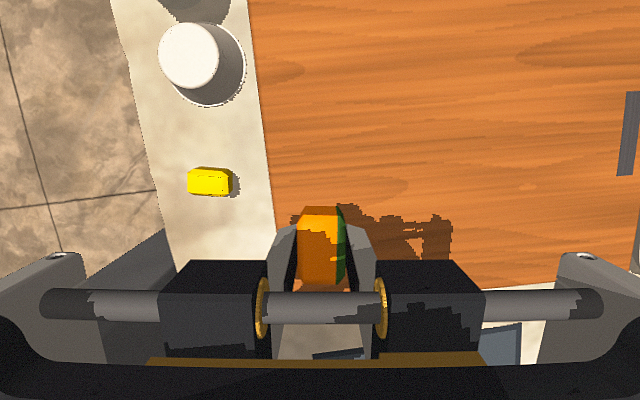

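Call:
arm_command --deltas '[{"translation": [0,0.5,1.3],"turn": [0,0,0]},{"translation": [0,1,2.6],"turn": [0,0,0]},{"translation": [0,1.6,4],"turn": [0.2,0,0]},{"translation": [0,2.2,5.4],"turn": [0.2,0,0]},{"translation": [0,2.7,6.8],"turn": [0.2,0,0]},{"translation": [0,3.3,8.2],"turn": [0.2,0,0]},{"translation": [0,3.9,9.7],"turn": [0.2,0,0]},{"translation": [0,4.5,11.2],"turn": [0.2,0,0]},{"translation": [0,5,12.5],"turn": [0.2,0,0]},{"translation": [0,5.15,13.1],"turn": [0.2,0,0]},{"translation": [0,5.15,13.1],"turn": [0.2,0,0]},{"translation": [0,5.15,13.1],"turn": [0.2,0,0]}]'

```text
time_s: 37.97
ee_pos: [0.5901, -0.001, 0.169]
eef_rot: [-1.576, 1.568, 3.002]
force: [-0.1, 1.3, -0.3]
grip_width: 0.0276
```

Run:
```python
from h import *
im,c=snap("wrist","w24")
o,p,R=state();print(p,o["grip_width"])
print(delta([*cad(-.017),.061],down(CA)))
```

```text
[ 0.5901 -0.      0.1694] 0.02786845975194695
(array([4.3346, 0.0509, 0.0583]), array([ 0.0169, -0.001 ,  0.0255]))
```

View pics/w24.png

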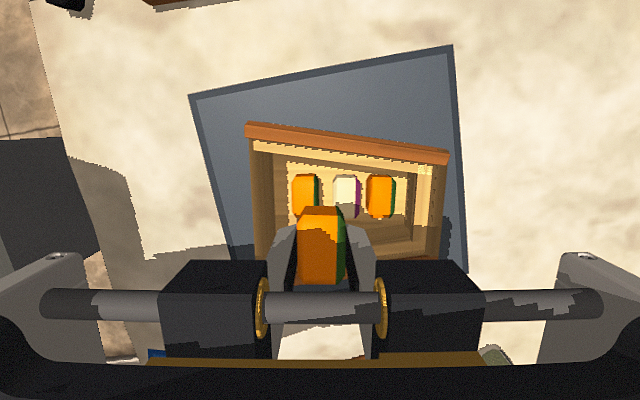

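Call:
arm_command --deltas '[{"translation": [1,0,0],"turn": [0,0,0]},{"translation": [2,0,0],"turn": [0,0,0]},{"translation": [3,0,0],"turn": [0,0,0]},{"translation": [3.8,0,0],"turn": [0,0,0]},{"translation": [4.2,0,0],"turn": [0,0,0]},{"translation": [4.35,0,0],"turn": [0,0,0]},{"translation": [4.35,0,0],"turn": [0,0,0]},{"translation": [4.35,0,0],"turn": [0,0,0]}]'

```text
time_s: 38.68
ee_pos: [0.5911, -0.0002, 0.0629]
eef_rot: [1.675, 1.57, -0.028]
force: [0.2, -0.8, 0.3]
grip_width: 0.0279
```

Call:
arm_command --deltas '[{"translation": [0,0,0],"turn": [0,0,0]},{"translation": [0,0,0],"turn": [0,0,0]},{"translation": [0,0,0],"turn": [0,0,0]},{"translation": [0,0,0],"turn": [0,0,0]}]' --gripper 36

```text
time_s: 39.02
ee_pos: [0.5909, -0.0007, 0.0625]
eef_rot: [1.643, 1.57, -0.061]
force: [0.6, -0.2, 0.2]
grip_width: 0.0359
```

Call:
arm_command --deltas '[{"translation": [-1,0,0],"turn": [0,0,0]},{"translation": [-2.5,0,0],"turn": [0,0,0]},{"translation": [-4,0,0],"turn": [0,0,0]},{"translation": [-5.4,0,0],"turn": [0,0,0]},{"translation": [-6,0,0],"turn": [0,0,0]},{"translation": [-6,0,0],"turn": [0,0,0]}]'

```text
time_s: 39.52
ee_pos: [0.5919, -0.0008, 0.2166]
eef_rot: [1.645, 1.564, -0.059]
force: [-0.6, -0.3, -0.8]
grip_width: 0.0365
```

Run:
```python
from h import *
im,c=snap("wrist","w25")
im,c=snap("top","top3")
o,p,R=state();print(p,o["grip_width"])
for r in models.mark_of("lid_grip","top"): print(round(r["score"],2),np.round(r["at"],1),onz(c,r["at"],.027)[0].round(4))
cv2.imwrite("pics/topG.png",cv2.resize(im[160:240,390:470,::-1],None,fx=7,fy=7,interpolation=cv2.INTER_CUBIC))
```

```text
[ 0.5906 -0.0007  0.2118] 0.036224246148970976
0.95 [430.2 196.5] [ 0.6754 -0.2764  0.027 ]
```

View pics/w25.png

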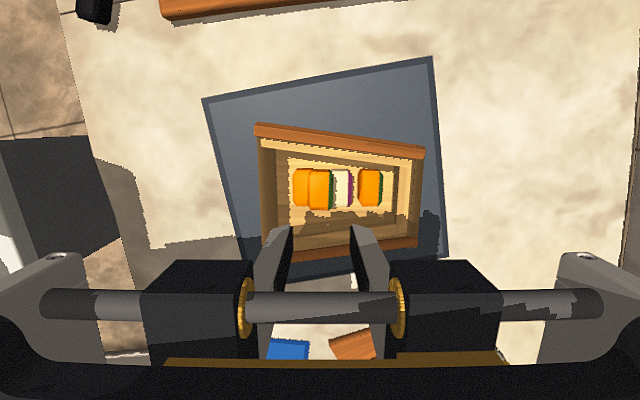

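View pics/topG.png

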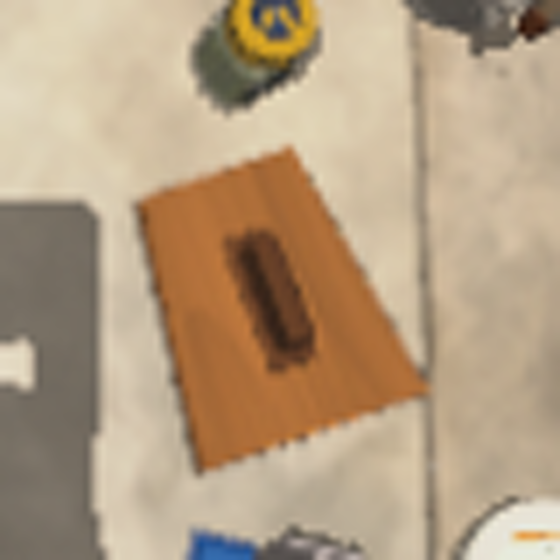

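View pics/top3.png

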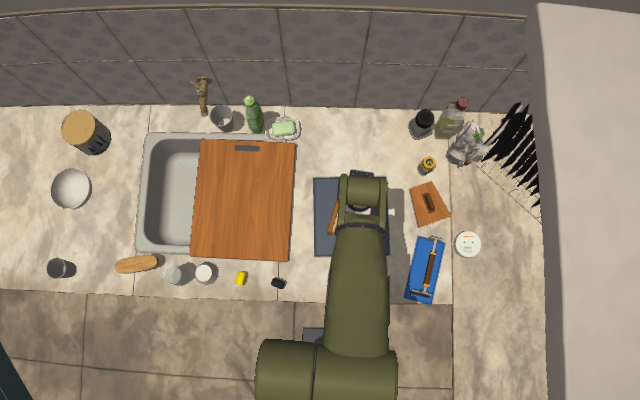

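Run:
```python
from h import *
o,p,R=state();print(p)
print(delta([.614,-.285,.24],down(np.deg2rad(-69))))
```

```text
[ 0.5903 -0.0007  0.2108]
(array([-1.1707,  2.4473, 11.1451]), array([12.2763,  0.0104,  0.015 ]))
```

Call:
arm_command --deltas '[{"translation": [-1.1,0.3,1.2],"turn": [1.2,0,0]},{"translation": [-1.1,0.6,2.4],"turn": [2.4,0,0]},{"translation": [-1.1,0.8,3.6],"turn": [3.6,0,0]},{"translation": [-1.1,1.1,4.8],"turn": [4.8,0,0]},{"translation": [-1.1,1.4,6],"turn": [6,0,0]},{"translation": [-1.1,1.6,7.2],"turn": [7.2,0,0]},{"translation": [-1.1,1.9,8.4],"turn": [8.4,0,0]},{"translation": [-1.1,2.2,9.6],"turn": [9.6,0,0]},{"translation": [-1.1,2.4,10.8],"turn": [10.8,0,0]},{"translation": [-1.1,2.4,11.1],"turn": [12,0,0]},{"translation": [-1.1,2.4,11.1],"turn": [12.3,0,0]},{"translation": [-1.1,2.4,11.1],"turn": [12.3,0,0]}]' --gripper 50

```text
time_s: 40.67
ee_pos: [0.6128, -0.2844, 0.2371]
eef_rot: [-0.863, 1.567, 2.641]
force: [0.5, 0.1, 0.4]
grip_width: 0.05
```

Run:
```python
from h import *
o,p,R=state();print(p,o["grip_width"])
im,c=snap("wrist","w26")
for t in ("lid_grip",):
  for r in models.mark_of(t,"wrist"): print(round(r["score"],2),np.round(r["at"],1),onz(c,r["at"],.027)[0].round(4))
```

```text
[ 0.6128 -0.2844  0.2371] 0.050036165906560036
0.92 [325.9 143.4] [ 0.6582 -0.272   0.027 ]
```

View pics/w26.png

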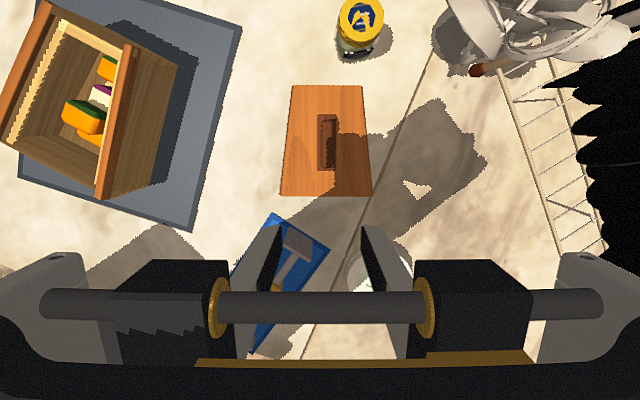

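Run:
```python
from h import *
im,c=snap("wrist")
P=onz(c,[(293.5,85.5),(362.5,86.5),(280,195.5),(372,196)],.010)
M=np.array([[.070,.044],[.070,-.044],[-.070,.064],[-.070,-.064]])
def f(v):
    cc,s=np.cos(v[2]),np.sin(v[2]);return (M@np.array([[cc,s],[-s,cc]])+v[:2]-P[:,:2]).ravel()
s=least_squares(f,[.66,-.27,.3]);print(s.x[:2],np.degrees(s.x[2]),s.fun*1000)
cv2.imwrite("pics/w26z.png",cv2.resize(im[75:205,270:385,::-1],None,fx=6,fy=4,interpolation=cv2.INTER_CUBIC))
```

```text
[ 0.6588 -0.2727] 20.30394207767354 [ 0.0207  1.9646  1.3225 -1.1108 -1.2328  2.2971 -0.1104 -3.151 ]
```

View pics/w26z.png

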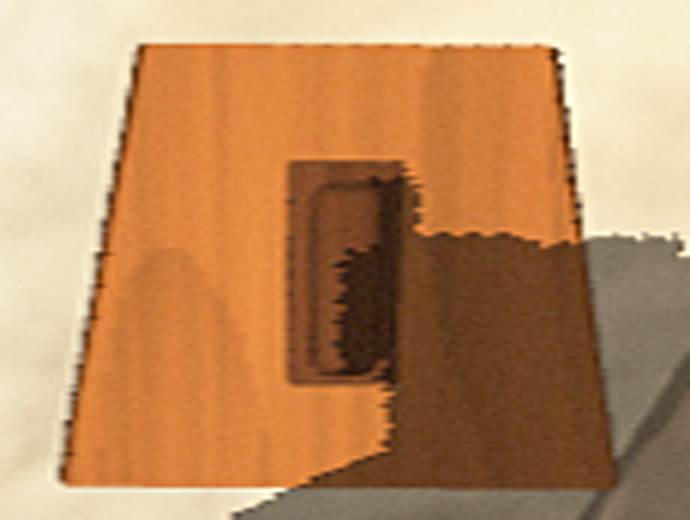

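Run:
```python
from h import *
o,p,R=state();print(p)
c=optics.get_calibration("wrist"); print(onz(c,[(327.5,142.9)],.04))
print(delta([.6590,-.2722,.033],down(np.deg2rad(20.3-90))))
```

```text
[ 0.6133 -0.2832  0.2385]
[[ 0.6608 -0.272   0.04  ]]
(array([ 8.2164,  0.2519, -1.8712]), array([0.1396, 0.0108, 0.0127]))
```

Call:
arm_command --deltas '[{"translation": [1,0.25,-1.2],"turn": [0.1,0,0]},{"translation": [2.2,0.25,-1.9],"turn": [0.1,0,0]},{"translation": [3.6,0.25,-1.9],"turn": [0.1,0,0]},{"translation": [5,0.25,-1.9],"turn": [0.1,0,0]},{"translation": [6.2,0.25,-1.9],"turn": [0.1,0,0]},{"translation": [7.2,0.25,-1.9],"turn": [0.1,0,0]},{"translation": [7.9,0.25,-1.9],"turn": [0.1,0,0]},{"translation": [8.2,0.25,-1.9],"turn": [0.1,0,0]},{"translation": [8.2,0.25,-1.9],"turn": [0.1,0,0]},{"translation": [8.2,0.25,-1.9],"turn": [0.1,0,0]}]'

```text
time_s: 41.65
ee_pos: [0.6604, -0.2724, 0.0352]
eef_rot: [2.403, 1.57, -0.382]
force: [-0.4, -0.5, 0.7]
grip_width: 0.0501
```

Call:
arm_command --deltas '[{"translation": [0,0,0],"turn": [0,0,0]},{"translation": [0,0,0],"turn": [0,0,0]},{"translation": [0,0,0],"turn": [0,0,0]},{"translation": [0,0,0],"turn": [0,0,0]},{"translation": [0,0,0],"turn": [0,0,0]},{"translation": [0,0,0],"turn": [0,0,0]},{"translation": [0,0,0],"turn": [0,0,0]},{"translation": [0,0,0],"turn": [0,0,0]},{"translation": [0,0,0],"turn": [0,0,0]},{"translation": [0,0,0],"turn": [0,0,0]}]' --gripper 0 --force 50

```text
time_s: 42.48
ee_pos: [0.66, -0.2727, 0.0347]
eef_rot: [2.187, 1.571, -0.599]
force: [-1.1, -1.1, 2.7]
grip_width: 0.0135
```

Call:
arm_command --deltas '[{"translation": [-0.5,0,0],"turn": [0,0,0]},{"translation": [-1.2,0,0],"turn": [0,0,0]},{"translation": [-2.2,0,0],"turn": [0,0,0]},{"translation": [-3.4,0,0],"turn": [0,0,0]},{"translation": [-4.6,0,0],"turn": [0,0,0]},{"translation": [-5.6,0,0],"turn": [0,0,0]},{"translation": [-6.4,0,0],"turn": [0,0,0]},{"translation": [-6.4,0,0],"turn": [0,0,0]},{"translation": [-6.4,0,0],"turn": [0,0,0]}]'

```text
time_s: 43.23
ee_pos: [0.6601, -0.2727, 0.1953]
eef_rot: [2.356, 1.569, -0.43]
force: [0.5, -1.1, -2.3]
grip_width: 0.0137
```

Run:
```python
from h import *
im,c=snap("wrist","w27")
o,p,R=state();print(p,o["grip_width"],o["force"],R.as_matrix().round(4))
im,c=snap("top","top4")
cv2.imwrite("pics/topH.png",cv2.resize(im[130:270,290:410,::-1],None,fx=6,fy=4,interpolation=cv2.INTER_CUBIC))
```

```text
[ 0.6597 -0.2724  0.1935] 0.013200801842636148 [-0.319   0.0575 -1.6155] [[-0.001   0.3484 -0.9373]
 [ 0.0005 -0.9373 -0.3484]
 [-1.     -0.0008  0.0008]]
```

View pics/w27.png

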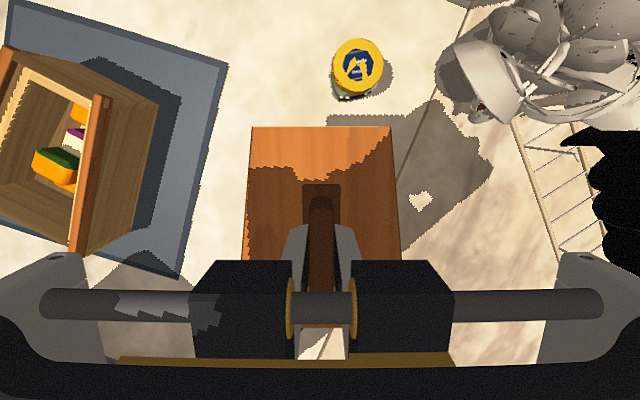

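View pics/topH.png

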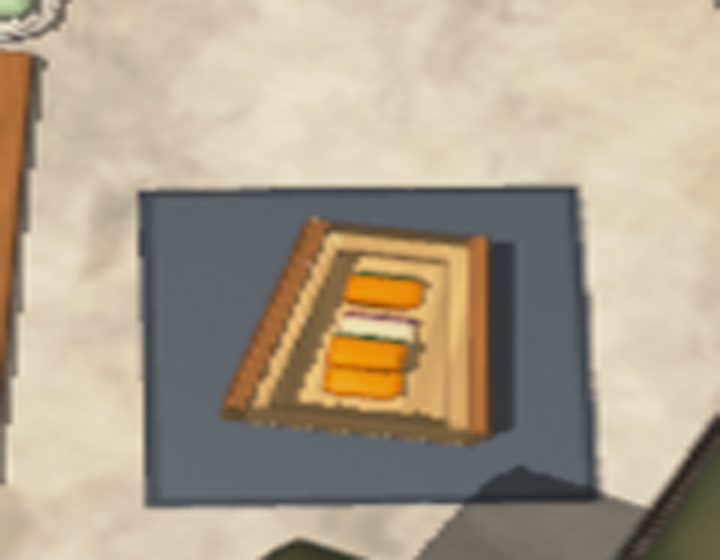

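Run:
```python
from h import *
o,p,R=state()
c=optics.get_calibration("wrist")
u=-R.as_matrix()[:,2];v=R.as_matrix()[:,1]
print(proj(c,[p+.07*u+s*.044*v-[0,0,.0247] for s in(1,-1)]),proj(c,[p+.07*u+s*.044*v-[0,0,.0347] for s in(1,-1)]))
# caddy fit
c=optics.get_calibration("top")
z=lambda a:[(290+x/6-.4,130+y/4-.4) for x,y in a]
print(fitcaddy(c,z([(222,410),(488,437),(313,218),(488,237)]),.001))
print(cad(-.064)); print(delta([*cad(-.064),.165],down(CA-np.pi/2),frm=[.6597,-.2724,.1935]))
```

```text
[[395.1557 123.905 ]
 [248.9191 123.9304]] [[391.4311 123.9056]
 [252.6458 123.9296]]
(array([ 0.6074, -0.0035]), np.float64(-7.89916247014872), array([-0.2417, -0.6883,  0.5232, -0.2155, -0.8046,  0.4048,  0.5185,
        0.5198]))
[0.5444 0.0047]
(array([  1.1624, -11.9937,   0.4606]), array([5.6179, 0.0244, 0.0153]))
```

Call:
arm_command --deltas '[{"translation": [0,-1.2,0],"turn": [0.5,0,0]},{"translation": [0,-2.4,0.1],"turn": [1,0,0]},{"translation": [0,-3.7,0.2],"turn": [1.6,0,0]},{"translation": [0,-5,0.2],"turn": [2.2,0,0]},{"translation": [0,-6.3,0.3],"turn": [2.9,0,0]},{"translation": [0,-7.6,0.3],"turn": [3.5,0,0]},{"translation": [0,-8.9,0.4],"turn": [4.1,0,0]},{"translation": [0.2,-10,0.4],"turn": [4.7,0,0]},{"translation": [0.4,-11,0.46],"turn": [5.3,0,0]},{"translation": [0.6,-12,0.46],"turn": [5.6,0,0]},{"translation": [0.6,-12,0.46],"turn": [5.6,0,0]},{"translation": [0.6,-12,0.46],"turn": [5.6,0,0]}]'

```text
time_s: 44.33
ee_pos: [0.544, 0.0053, 0.1782]
eef_rot: [0.093, 1.569, 3.104]
force: [-0.3, -0.8, -1.6]
grip_width: 0.0133
```

Run:
```python
from h import *
im,c=snap("wrist","w28")
o,p,R=state();print(p,o["grip_width"],o["force"],R.as_matrix().round(4))
print(delta([*cad(-.064),.150],down(CA-np.pi/2)))
a=CA
M=np.array([[-.081,.074,.09],[-.081,-.074,.09],[.081,.051,.09],[.081,-.051,.09]])
W=M@Rot.from_euler("z",a).as_matrix().T+[*CXY,.001]
q=proj(c,W);print(q)
for k in q: cv2.circle(im,tuple(int(t) for t in k.round()),3,(255,0,255),1)
cv2.imwrite("pics/w28m.png",im[:,:,::-1])
```

```text
[0.5445 0.0045 0.1786] 0.013368858649931514 [ 0.3771 -0.7232 -1.0962] [[-0.0014 -0.1312 -0.9914]
 [-0.0001 -0.9914  0.1312]
 [-1.      0.0003  0.0014]]
(array([ 1.1452, -0.0066,  0.0035]), array([ 0.032 ,  0.0163, -0.0033]))
[[237.36   225.3915]
 [406.7088 225.9979]
 [255.213   21.032 ]
 [390.7035  21.5534]]
```

View pics/w28m.png

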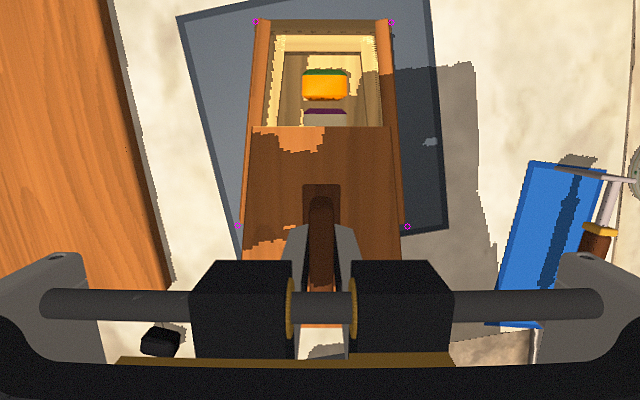

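Call:
arm_command --deltas '[{"translation": [0.8,0,-0.08],"turn": [0,0,0]},{"translation": [1.6,0,-0.08],"turn": [0,0,0]},{"translation": [2,0,-0.08],"turn": [0,0,0]},{"translation": [2.2,0,-0.08],"turn": [0,0,0]},{"translation": [2.4,0,-0.08],"turn": [0,0,0]},{"translation": [2.4,0,-0.08],"turn": [0,0,0]},{"translation": [2.4,0,-0.08],"turn": [0,0,0]}]'

```text
time_s: 44.97
ee_pos: [0.547, 0.0041, 0.12]
eef_rot: [-3.082, 1.57, -0.074]
force: [0.7, 0.9, -0.6]
grip_width: 0.0135
```

Run:
```python
from h import *
im,c=snap("wrist","w29")
o,p,R=state();print(p,o["grip_width"],o["force"],o["moment"])
cv2.imwrite("pics/w29z.png",cv2.resize(im[0:260,200:440,::-1],None,fx=3,fy=2.3,interpolation=cv2.INTER_CUBIC))
```

```text
[0.5471 0.0042 0.1202] 0.013911489454330496 [-0.6842  0.6923 -1.4266] [-0.0291  0.0751 -0.0349]
```

View pics/w29z.png

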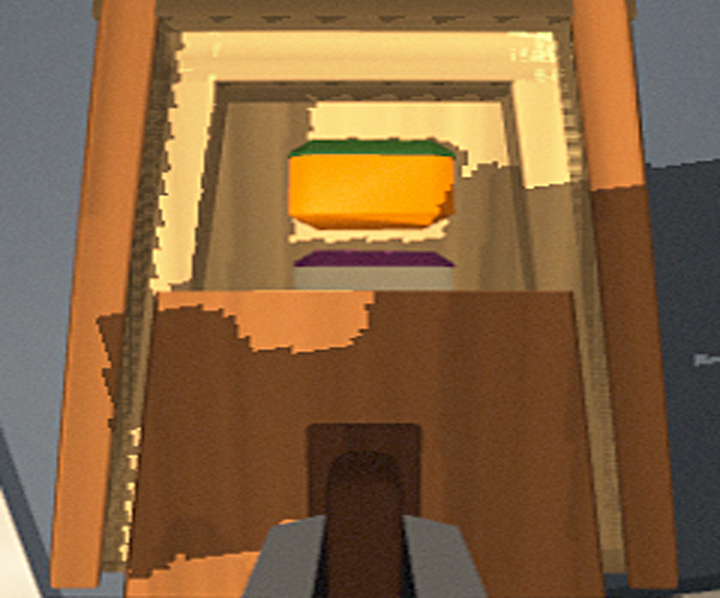

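Call:
arm_command --deltas '[{"translation": [0.1,0,0],"turn": [0,0,0]},{"translation": [0.2,0,0],"turn": [0,0,0]},{"translation": [0.25,0,0],"turn": [0,0,0]},{"translation": [0.25,0,0],"turn": [0,0,0]}]'

```text
time_s: 45.35
ee_pos: [0.5466, 0.0044, 0.1129]
eef_rot: [0.11, 1.57, 3.119]
force: [-0.0, 0.2, -1.2]
grip_width: 0.0135
```

Run:
```python
from h import *
im,c=snap("wrist","w30")
o,p,R=state();print(p,o["grip_width"],o["force"],o["moment"])
cv2.imwrite("pics/w30z.png",cv2.resize(im[0:260,200:440,::-1],None,fx=3,fy=2.3,interpolation=cv2.INTER_CUBIC))
```

```text
[0.5466 0.0044 0.1131] 0.01357731129225358 [-0.6129  0.4071 -2.7789] [ 0.014  -0.0183  0.0432]
```

View pics/w30z.png

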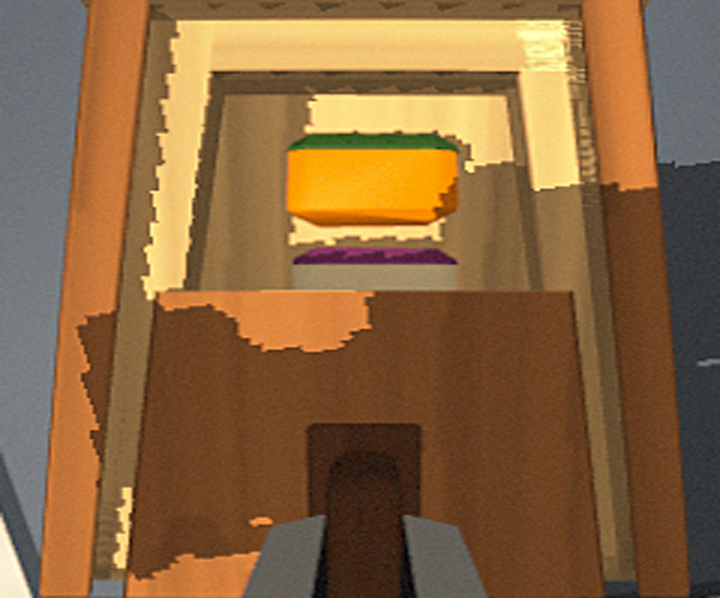

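Call:
arm_command --deltas '[{"translation": [0.04,0,0],"turn": [0,0,0]},{"translation": [0.08,0,0],"turn": [0,0,0]},{"translation": [0.08,0,0],"turn": [0,0,0]}]'

```text
time_s: 45.65
ee_pos: [0.5469, 0.0044, 0.1125]
eef_rot: [-3.093, 1.57, -0.084]
force: [-6.4, -0.2, 13.1]
grip_width: 0.0136
```

Call:
arm_command --deltas '[{"translation": [0.04,0,0],"turn": [0,0,0]},{"translation": [0.06,0,0],"turn": [0,0,0]},{"translation": [0.06,0,0],"turn": [0,0,0]}]'

```text
time_s: 45.9
ee_pos: [0.5469, 0.0043, 0.1125]
eef_rot: [3.126, 1.569, -0.149]
force: [-15.6, -0.1, 30.4]
grip_width: 0.0132
```

Call:
arm_command --deltas '[{"translation": [-0.06,0,0],"turn": [0,0,0]},{"translation": [-0.1,0,0],"turn": [0,0,0]},{"translation": [-0.1,0,0],"turn": [0,0,0]},{"translation": [-0.1,0,0],"turn": [0,0,0]}]'

```text
time_s: 46.23
ee_pos: [0.5469, 0.0043, 0.1125]
eef_rot: [-2.975, 1.57, 0.034]
force: [-2.9, 0.6, 6.2]
grip_width: 0.0136
```

Run:
```python
from h import *
im,c=snap("wrist","w31")
o,p,R=state();print(p,o["grip_width"],o["force"],o["moment"])
im,c=snap("scene","s31")
cv2.imwrite("pics/w31z.png",cv2.resize(im[120:260,240:400,::-1],None,fx=4.5,fy=4,interpolation=cv2.INTER_CUBIC))
```

```text
[0.5469 0.0043 0.1125] 0.013622636512682331 [-1.7245  0.1775  6.0651] [0.0457 0.4616 0.0222]
```

View pics/w31z.png

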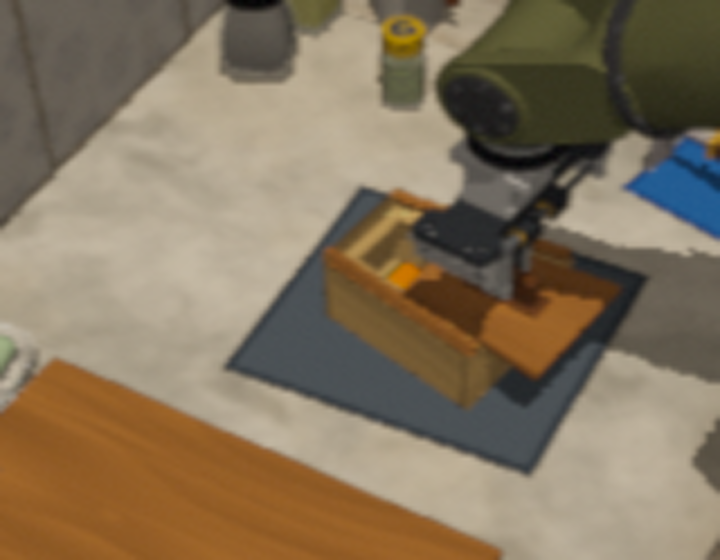

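View pics/w31.png

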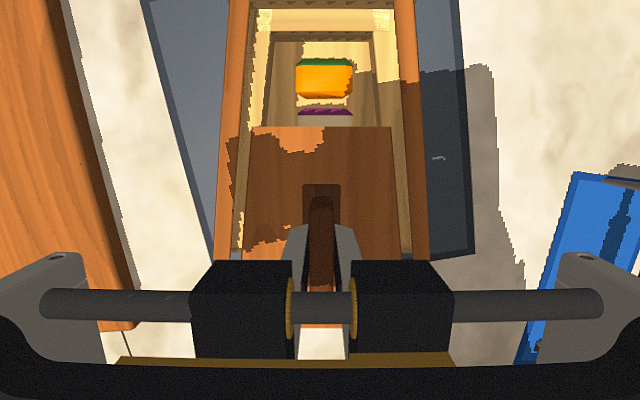

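Call:
arm_command --deltas '[{"translation": [0,0,-0.15],"turn": [0,0,0]},{"translation": [0,0,-0.35],"turn": [0,0,0]},{"translation": [0,0,-0.55],"turn": [0,0,0]},{"translation": [0,0,-0.75],"turn": [0,0,0]},{"translation": [0,0,-0.95],"turn": [0,0,0]},{"translation": [0,0,-1.15],"turn": [0,0,0]},{"translation": [0,0,-1.35],"turn": [0,0,0]},{"translation": [0,0,-1.5],"turn": [0,0,0]},{"translation": [0,0,-1.6],"turn": [0,0,0]},{"translation": [0,0,-1.6],"turn": [0,0,0]}]'

```text
time_s: 47.17
ee_pos: [0.5868, -0.001, 0.1125]
eef_rot: [-2.972, 1.57, 0.036]
force: [0.7, 0.5, 5.0]
grip_width: 0.0137
```

Run:
```python
from h import *
im,c=snap("wrist","w32")
o,p,R=state();print(p,o["grip_width"],o["force"],o["moment"])
d=p[:2]-CXY; print("in caddy",np.cos(CA)*d[0]+np.sin(CA)*d[1],-np.sin(CA)*d[0]+np.cos(CA)*d[1])
cv2.imwrite("pics/w32z.png",cv2.resize(im[0:260,200:440,::-1],None,fx=3,fy=2.3,interpolation=cv2.INTER_CUBIC))
```

```text
[ 0.5869 -0.001   0.1126] 0.013687512385677721 [ 0.6151 -0.3152  4.3538] [ 0.0798 -0.0537  0.0017]
in caddy -0.02114991321184149 8.193255040581235e-05
```

View pics/w32z.png

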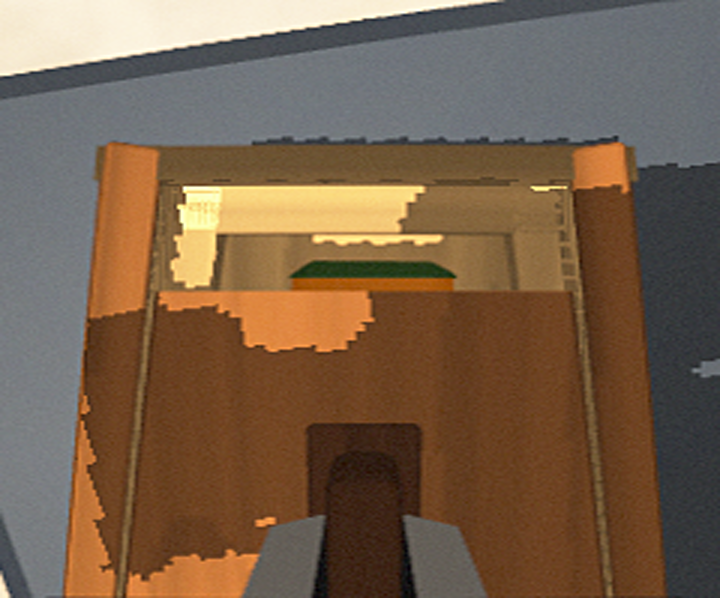

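Call:
arm_command --deltas '[{"translation": [0,0,-0.15],"turn": [0,0,0]},{"translation": [0,0,-0.3],"turn": [0,0,0]},{"translation": [0,0,-0.45],"turn": [0,0,0]},{"translation": [0,0,-0.55],"turn": [0,0,0]},{"translation": [0,0,-0.65],"turn": [0,0,0]},{"translation": [0,0,-0.7],"turn": [0,0,0]},{"translation": [0,0,-0.7],"turn": [0,0,0]}]'

```text
time_s: 47.8
ee_pos: [0.604, -0.0032, 0.1126]
eef_rot: [-2.779, 1.57, 0.229]
force: [-1.7, 0.4, 4.9]
grip_width: 0.0138
```

Call:
arm_command --deltas '[{"translation": [0,0,-0.05],"turn": [0,0,0]},{"translation": [0,0,-0.1],"turn": [0,0,0]},{"translation": [0,0,-0.15],"turn": [0,0,0]},{"translation": [0,0,-0.15],"turn": [0,0,0]}]'

```text
time_s: 48.13
ee_pos: [0.6073, -0.0039, 0.1126]
eef_rot: [0.3, 1.57, -2.974]
force: [-5.2, -0.2, 7.9]
grip_width: 0.014
```

Call:
arm_command --deltas '[{"translation": [0.06,0,0],"turn": [0,0,0]},{"translation": [0.08,0,-0.05],"turn": [0,0,0]},{"translation": [0.08,0,-0.1],"turn": [0,0,0]},{"translation": [0.08,0,-0.15],"turn": [0,0,0]},{"translation": [0.08,0,-0.15],"turn": [0,0,0]}]'

```text
time_s: 48.55
ee_pos: [0.6107, -0.0042, 0.1125]
eef_rot: [0.017, 1.57, 3.026]
force: [-19.0, 1.0, 27.8]
grip_width: 0.0138
```

Run:
```python
from h import *
im,c=snap("wrist","w33")
o,p,R=state();print(p,o["grip_width"],o["force"],o["moment"])
cv2.imwrite("pics/w33z.png",cv2.resize(im[0:260,200:440,::-1],None,fx=3,fy=2.3,interpolation=cv2.INTER_CUBIC))
```

```text
[ 0.6107 -0.0042  0.1125] 0.014293083427437436 [-18.0137   1.0811  28.5063] [ 0.2532  3.309  -0.0186]
```

View pics/w33z.png

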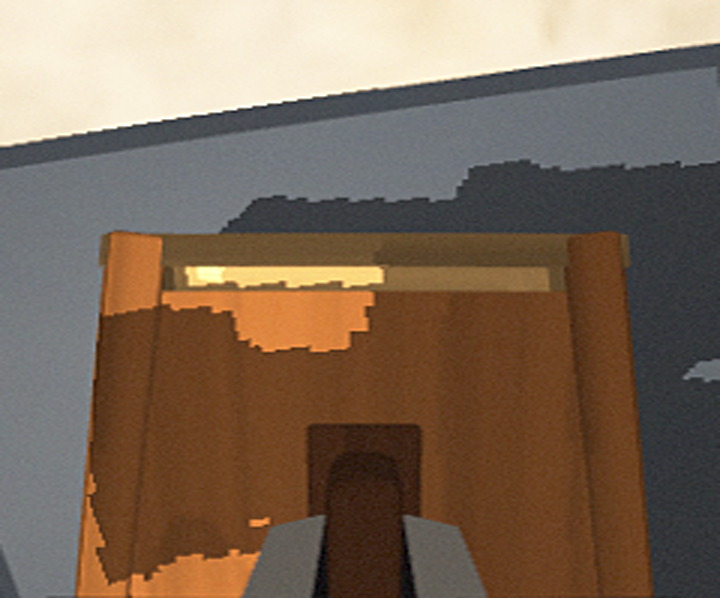

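Call:
arm_command --deltas '[{"translation": [0,0,-0.06],"turn": [0,0,0]},{"translation": [0,0,-0.12],"turn": [0,0,0]},{"translation": [0,0,-0.12],"turn": [0,0,0]},{"translation": [0,0,-0.12],"turn": [0,0,0]}]'

```text
time_s: 48.93
ee_pos: [0.6137, -0.0045, 0.1125]
eef_rot: [-0.195, 1.57, 2.814]
force: [-17.8, 0.6, 27.6]
grip_width: 0.0139
```

Run:
```python
from h import *
im,c=snap("wrist","w34")
o,p,R=state();print(p,o["grip_width"],o["force"],o["moment"])
cv2.imwrite("pics/w34z.png",cv2.resize(im[0:260,200:440,::-1],None,fx=3,fy=2.3,interpolation=cv2.INTER_CUBIC))
```

```text
[ 0.6137 -0.0045  0.1125] 0.01340719894368971 [-17.6257   1.143   28.4449] [ 0.3673  3.2452 -0.0075]
```

View pics/w34z.png

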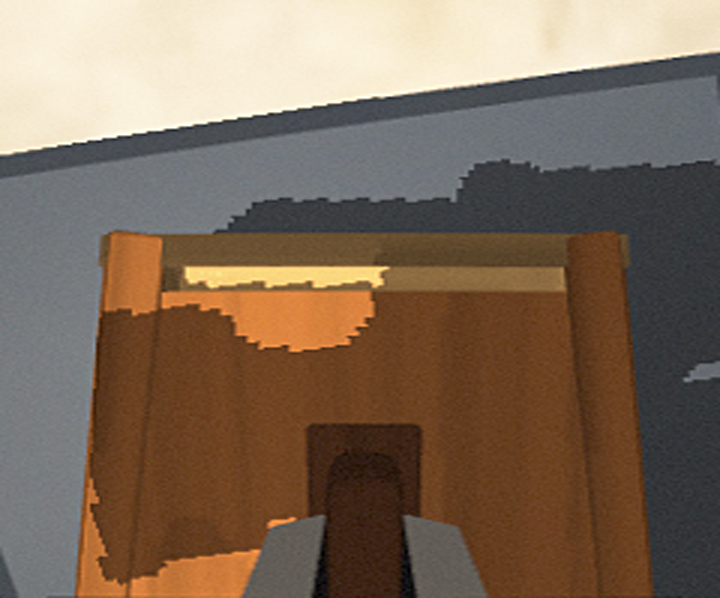

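Run:
```python
from h import *
c=optics.get_calibration("wrist")
A=onz(c,[(233.6,100.5),(409.6,100.5)],.091);B=onz(c,[(253,126.5),(390,126.5)],.089)
print(A,B,np.linalg.norm(A[0]-A[1]))
u=np.array([np.cos(CA),np.sin(CA),0])
print((A.mean(0)-B.mean(0))@u*1000)
o,p,R=state()
print("lid front vs tcp",(B.mean(0)-p)@u*1000, "caddy end vs tcp",(A.mean(0)-p)@u*1000)
im,c=snap("top","top5")
cv2.imwrite("pics/topI.png",cv2.resize(im[130:270,290:410,::-1],None,fx=6,fy=4,interpolation=cv2.INTER_CUBIC))
```

```text
[[ 0.703   0.0353  0.091 ]
 [ 0.6894 -0.0663  0.091 ]] [[ 0.6869  0.0272  0.089 ]
 [ 0.676  -0.0542  0.089 ]] 0.10253547838766208
14.893798632167806
lid front vs tcp 68.3130743240234 caddy end vs tcp 83.2068729561912
```

View pics/topI.png

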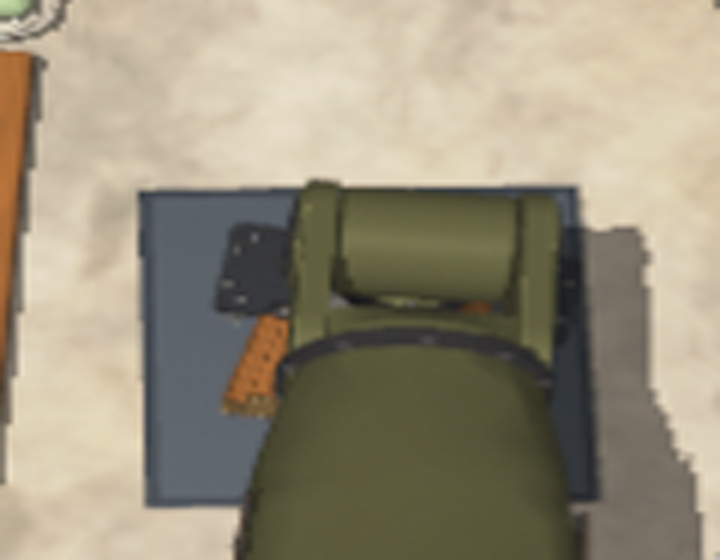

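Call:
arm_command --deltas '[{"translation": [-0.1,0,0.05],"turn": [0,0,0]},{"translation": [-0.12,0,0.08],"turn": [0,0,0]},{"translation": [-0.12,0,0.08],"turn": [0,0,0]}]'

```text
time_s: 49.28
ee_pos: [0.6118, -0.0043, 0.1127]
eef_rot: [-0.043, 1.57, 2.966]
force: [-2.4, 0.5, -1.7]
grip_width: 0.0139
```

```bash
cat >> h.py <<'E'
def gap(name):
    im,c=snap("wrist",name)
    o,p,R=state()
    cv2.imwrite(f"pics/{name}z.png",cv2.resize(im[85:145,220:425,::-1],None,fx=3.9,fy=8,interpolation=cv2.INTER_CUBIC))
    print(p,o["force"],o["grip_width"])
    col=im[90:140,300:311].astype(float).mean(1); col2=im[90:140,340:351].astype(float).mean(1)
    print(np.c_[np.arange(90,140),col.round(),col2.round()].astype(int)[5:42:1].tolist())
E
python3 - <<'E'
from h import *
gap("w35")
E
```

```text
[ 0.6118 -0.0044  0.1127] [-2.3949  1.1444 -2.5365] 0.013456666854071103
[[95, 58, 60, 64, 58, 60, 65], [96, 58, 62, 64, 57, 61, 65], [97, 58, 61, 64, 58, 59, 65], [98, 58, 61, 65, 58, 61, 66], [99, 54, 60, 67, 54, 60, 67], [100, 81, 69, 60, 79, 68, 59], [101, 103, 77, 49, 101, 76, 48], [102, 108, 81, 49, 102, 77, 45], [103, 106, 80, 49, 101, 78, 47], [104, 107, 81, 51, 98, 75, 46], [105, 107, 81, 52, 95, 74, 43], [106, 106, 80, 49, 96, 73, 45], [107, 106, 81, 49, 94, 71, 44], [108, 107, 82, 50, 92, 70, 43], [109, 106, 81, 48, 90, 69, 42], [110, 108, 83, 51, 90, 69, 44], [111, 111, 83, 52, 90, 67, 41], [112, 114, 87, 52, 92, 70, 44], [113, 112, 86, 52, 90, 69, 41], [114, 101, 75, 46, 85, 65, 41], [115, 224, 166, 99, 120, 92, 57], [116, 254, 212, 125, 139, 105, 65], [117, 251, 216, 127, 142, 108, 65], [118, 250, 217, 128, 142, 108, 65], [119, 250, 217, 127, 144, 110, 65], [120, 250, 215, 127, 143, 109, 66], [121, 251, 216, 127, 141, 106, 64], [122, 230, 188, 112, 139, 105, 63], [123, 207, 169, 100, 137, 104, 63], [124, 181, 144, 87, 135, 102, 62], [125, 117, 91, 57, 134, 105, 64], [126, 218, 144, 71, 123, 81, 43], [127, 221, 132, 65, 108, 64, 33], [128, 216, 127, 60, 108, 65, 33], [129, 217, 129, 61, 108, 64, 30], [130, 217, 131, 62, 108, 65, 33], [131, 216, 130, 62, 109, 65, 34]]
```

View pics/w35z.png

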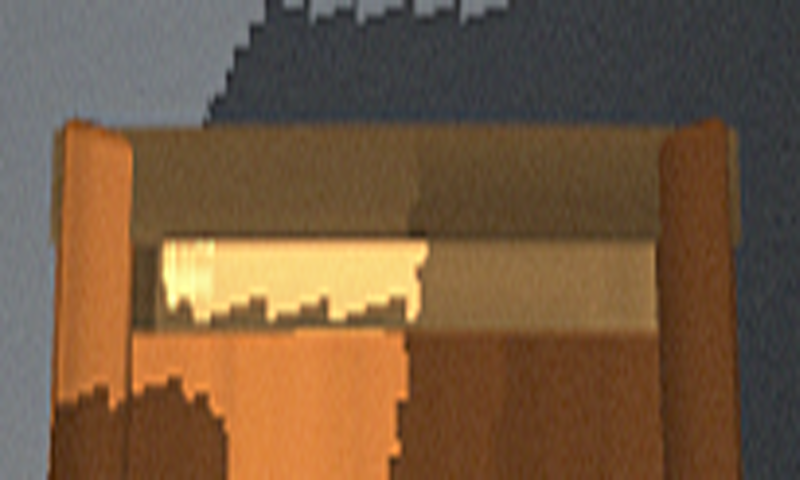

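Run:
```python
from h import *
c=optics.get_calibration("wrist");o,p,R=state()
u=np.array([np.cos(CA),np.sin(CA),0])
print("cam rel",(c["origin"]-p)@u,c["origin"][2])
for r in (100.2,114.7,125.3):
  print(r,[(z,round(float((onz(c,[(321,r)],z)[0]-p)@u*1000),1)) for z in (.079,.085,.089,.091)])
print([ (ww,proj(c,[p+.08*u+np.array([-u[1],u[0],0])*s for s in(ww,-ww)])[:,0]) for ww in(.05,)])
```

```text
cam rel 0.06958279711723384 0.27319421774842334
100.2 [(0.079, 84.0), (0.085, 83.6), (0.089, 83.3), (0.091, 83.1)]
114.7 [(0.079, 75.3), (0.085, 75.1), (0.089, 75.0), (0.091, 75.0)]
125.3 [(0.079, 68.8), (0.085, 68.9), (0.089, 68.9), (0.091, 68.9)]
[(0.05, array([224.7241, 418.89  ]))]
```

Call:
arm_command --deltas '[{"translation": [0.04,0,-0.1],"turn": [0,0,0]},{"translation": [0.06,0,-0.25],"turn": [0,0,0]},{"translation": [0.06,0,-0.3],"turn": [0,0,0]},{"translation": [0.06,0,-0.3],"turn": [0,0,0]}]'

```text
time_s: 49.67
ee_pos: [0.6198, -0.0053, 0.1126]
eef_rot: [-1.823, 1.571, 1.185]
force: [-6.8, 1.8, 10.5]
grip_width: 0.014
```

Run:
```python
from h import *
gap("w36")
```

```text
[ 0.6197 -0.0053  0.1126] [-7.2734  2.1628  8.7712] 0.013677929045021126
[[95, 60, 62, 66, 57, 60, 66], [96, 58, 61, 65, 58, 62, 65], [97, 58, 61, 64, 56, 59, 64], [98, 58, 62, 65, 56, 60, 64], [99, 58, 61, 65, 56, 59, 65], [100, 52, 59, 66, 53, 58, 67], [101, 92, 74, 55, 88, 72, 55], [102, 111, 84, 50, 106, 79, 44], [103, 106, 80, 48, 100, 76, 46], [104, 107, 80, 50, 99, 76, 47], [105, 105, 81, 49, 98, 74, 45], [106, 107, 82, 50, 96, 74, 45], [107, 107, 80, 50, 94, 71, 43], [108, 107, 81, 49, 93, 70, 43], [109, 105, 81, 49, 91, 70, 43], [110, 106, 81, 49, 89, 68, 42], [111, 109, 83, 50, 88, 67, 42], [112, 110, 85, 53, 91, 68, 43], [113, 113, 85, 53, 90, 68, 41], [114, 111, 85, 50, 89, 68, 42], [115, 93, 67, 42, 85, 65, 39], [116, 255, 203, 122, 133, 102, 62], [117, 254, 218, 129, 141, 107, 65], [118, 250, 215, 127, 142, 109, 66], [119, 250, 217, 128, 144, 110, 66], [120, 251, 216, 128, 143, 109, 65], [121, 253, 219, 129, 141, 107, 64], [122, 216, 173, 102, 140, 105, 63], [123, 186, 150, 89, 139, 105, 64], [124, 161, 124, 74, 135, 103, 61], [125, 122, 96, 59, 137, 106, 65], [126, 164, 108, 58, 120, 83, 47], [127, 220, 130, 62, 108, 65, 34], [128, 219, 130, 61, 108, 64, 33], [129, 216, 129, 60, 108, 65, 31], [130, 216, 130, 61, 108, 65, 33], [131, 216, 130, 61, 108, 64, 31]]
```

Call:
arm_command --deltas '[{"translation": [-0.06,0,0.05],"turn": [0,0,0]},{"translation": [-0.06,0,0.05],"turn": [0,0,0]}]'

```text
time_s: 49.88
ee_pos: [0.6179, -0.0052, 0.1126]
eef_rot: [0.082, 1.569, 3.091]
force: [-2.9, 0.8, -3.9]
grip_width: 0.0136
```

Call:
arm_command --deltas '[{"translation": [0,0,0],"turn": [0,0,0]},{"translation": [0,0,0],"turn": [0,0,0]},{"translation": [0,0,0],"turn": [0,0,0]},{"translation": [0,0,0],"turn": [0,0,0]},{"translation": [0,0,0],"turn": [0,0,0]},{"translation": [0,0,0],"turn": [0,0,0]},{"translation": [0,0,0],"turn": [0,0,0]}]' --gripper 50

```text
time_s: 50.47
ee_pos: [0.6183, -0.0053, 0.1133]
eef_rot: [3.075, 1.571, -0.2]
force: [0.1, -0.4, -0.4]
grip_width: 0.0497
```

Call:
arm_command --deltas '[{"translation": [-1,0,0],"turn": [0,0,0]},{"translation": [-2,0,0],"turn": [0,0,0]},{"translation": [-3.5,0,0.6],"turn": [0,0,0]},{"translation": [-4.5,0,1.2],"turn": [0,0,0]},{"translation": [-4.5,0,2.2],"turn": [0,0,0]},{"translation": [-4.5,0,3],"turn": [0,0,0]},{"translation": [-4.5,0,3],"turn": [0,0,0]},{"translation": [-4.5,0,3],"turn": [0,0,0]}]'

```text
time_s: 51.13
ee_pos: [0.5438, 0.0048, 0.2263]
eef_rot: [-3.057, 1.57, -0.048]
force: [0.1, 0.3, 0.1]
grip_width: 0.0499
```

Run:
```python
from h import *
im,c=snap("wrist","w37")
o,p,R=state();print(p,o["grip_width"],o["force"])
for t,z in (("lid_grip",.106),("lid_home",.106)):
  for r in models.mark_of(t,"wrist"): print(t,round(r["score"],2),np.round(r["at"],1),onz(c,r["at"],z)[0].round(4))
cv2.imwrite("pics/w37z.png",cv2.resize(im[60:260,220:420,::-1],None,fx=3.5,fy=3,interpolation=cv2.INTER_CUBIC))
```

```text
[0.5443 0.0047 0.226 ] 0.05034665787106499 [ 0.2783  0.6965 -0.1073]
lid_grip 0.73 [317.7 121.8] [ 0.6155 -0.0014  0.106 ]
```

View pics/w37.png

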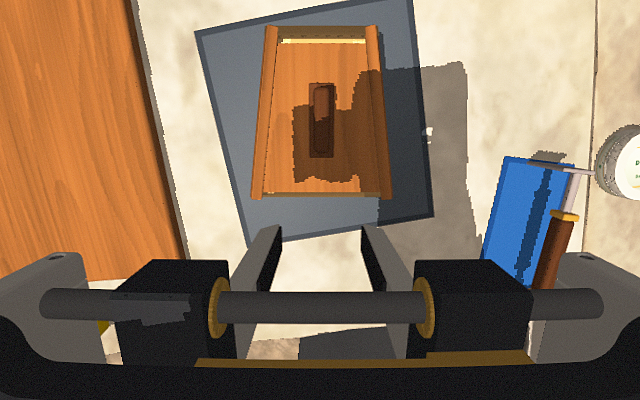

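View pics/w37z.png

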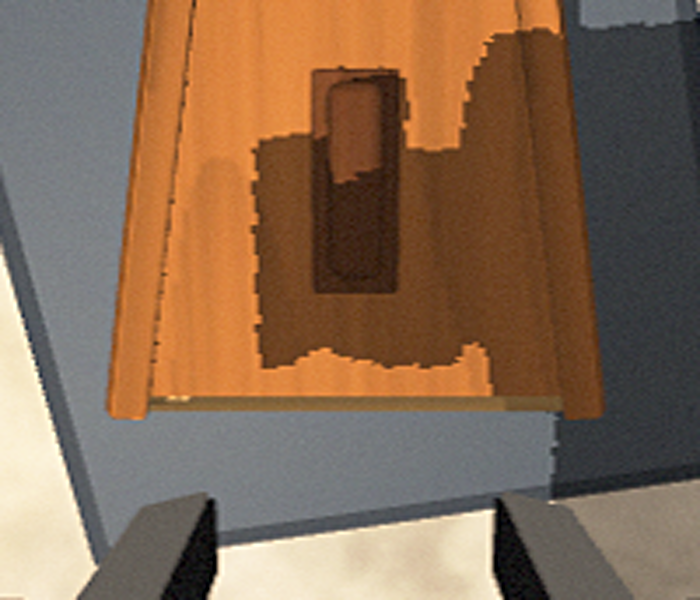

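Run:
```python
from h import *
im=cv2.imread("pics/w37.png")[:,:,::-1]; c=optics.get_calibration("wrist")
for x in (300,345): print(x,[(r,im[r,x-4:x+5].mean(0).astype(int).tolist()) for r in range(24,48)])
im,ct=snap("top","top6")
cv2.imwrite("pics/topJ.png",cv2.resize(im[110:310,160:500,::-1],None,fx=2.35,fy=2.35,interpolation=cv2.INTER_CUBIC))
u=np.array([np.cos(CA),np.sin(CA),0])
for r,z in((25,.091),(36,.091),(38,.079),(43,.089)): print(r,onz(c,[(322,r)],z)[0]@u)
```

```text
300 [(24, [114, 121, 127]), (25, [112, 107, 102]), (26, [107, 76, 39]), (27, [109, 81, 49]), (28, [106, 81, 49]), (29, [109, 81, 48]), (30, [109, 83, 52]), (31, [107, 81, 50]), (32, [110, 83, 52]), (33, [113, 86, 52]), (34, [117, 90, 55]), (35, [111, 85, 50]), (36, [112, 85, 53]), (37, [118, 89, 54]), (38, [151, 110, 66]), (39, [255, 214, 127]), (40, [253, 219, 128]), (41, [251, 221, 130]), (42, [253, 224, 135]), (43, [219, 137, 68]), (44, [219, 129, 60]), (45, [221, 134, 64]), (46, [221, 134, 64]), (47, [221, 133, 63])]
345 [(24, [112, 119, 127]), (25, [110, 107, 104]), (26, [104, 74, 38]), (27, [104, 77, 46]), (28, [107, 81, 49]), (29, [110, 83, 52]), (30, [109, 82, 50]), (31, [107, 81, 50]), (32, [110, 84, 52]), (33, [114, 85, 53]), (34, [118, 90, 54]), (35, [119, 89, 56]), (36, [123, 91, 58]), (37, [119, 88, 54]), (38, [145, 108, 64]), (39, [255, 212, 124]), (40, [254, 222, 132]), (41, [253, 224, 133]), (42, [255, 233, 140]), (43, [204, 125, 63]), (44, [199, 116, 55]), (45, [202, 120, 58]), (46, [204, 121, 59]), (47, [204, 121, 58])]
25 0.6958422325656877
36 0.6866283990179436
38 0.6880537864177785
43 0.6812037697196499
```

View pics/topJ.png

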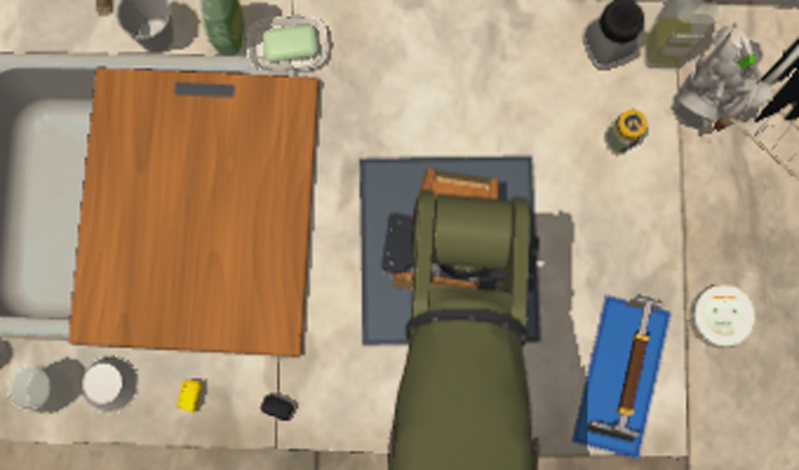

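Call:
arm_command --deltas '[{"translation": [-1,1,1],"turn": [0,0,0]},{"translation": [-1.5,2.5,2],"turn": [0,0,0]},{"translation": [-2,4,3],"turn": [0,0,0]},{"translation": [-2,5.5,3.5],"turn": [0,0,0]},{"translation": [-2,7,3.5],"turn": [0,0,0]},{"translation": [-2,8.5,3.5],"turn": [0,0,0]},{"translation": [-2,10,3.5],"turn": [0,0,0]},{"translation": [-2,11,3.5],"turn": [0,0,0]},{"translation": [-2,11,3.5],"turn": [0,0,0]},{"translation": [-2,11,3.5],"turn": [0,0,0]}]'

```text
time_s: 52.17
ee_pos: [0.4207, -0.2574, 0.2751]
eef_rot: [-0.549, 1.57, 2.457]
force: [0.2, 0.2, 1.1]
grip_width: 0.05
```

Run:
```python
from h import *
im,ct=snap("top","top7")
cv2.imwrite("pics/topK.png",cv2.resize(im[110:310,300:500,::-1],None,fx=3.5,fy=3,interpolation=cv2.INTER_CUBIC))
for t,z in (("lid_grip",.106),("lid_home",.106),("work_mat_centre",.001),("hook_grip",.062),("hook_pad_centre",.001),("katori_2",0),("balm_tin",0),("spice_jar_2",0),("tumbler_1",0)):
  for r in models.mark_of(t,"top")[:1]: print(t,round(r["score"],2),np.round(r["at"],1),onz(ct,r["at"],z)[0].round(4))
im,c=snap("scene","s7")
```

```text
hook_grip 0.62 [426.4 268.8] [ 0.4243 -0.251   0.062 ]
hook_pad_centre 0.79 [423.3 267. ] [ 0.4339 -0.2544  0.001 ]
katori_2 0.97 [207.6 274.6] [0.3911 0.4816 0.    ]
balm_tin 0.43 [466.4 245.5] [ 0.5105 -0.4077  0.    ]
spice_jar_2 0.62 [420.1 168.2] [ 0.7834 -0.249   0.    ]
tumbler_1 0.65 [181.  273.8] [0.3908 0.5743 0.    ]
```

View pics/topK.png

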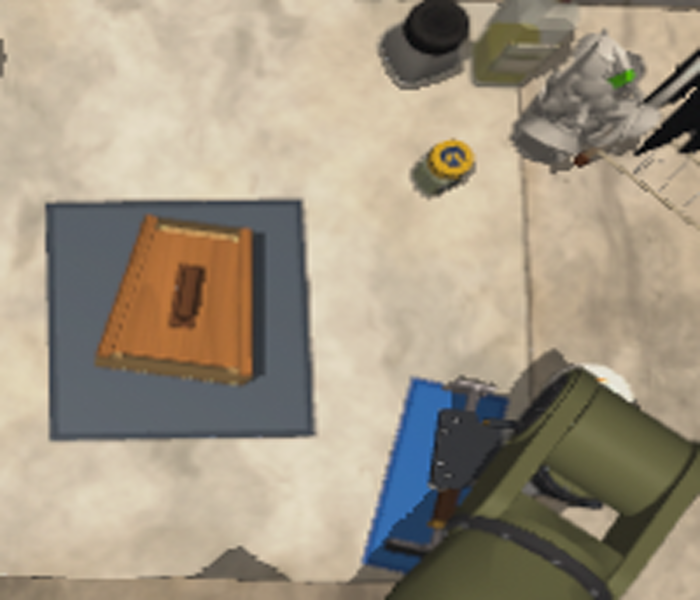

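View pics/s7.png

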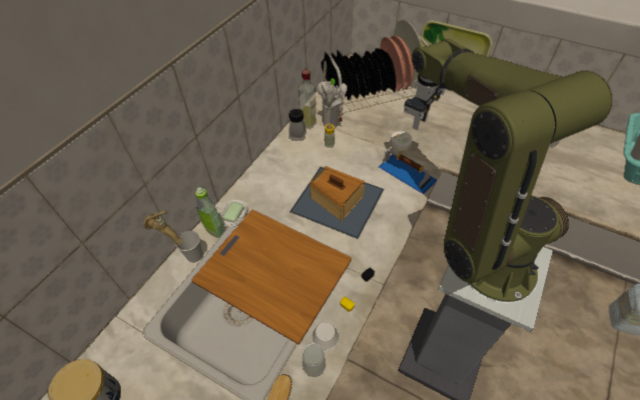

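Run:
```python
from h import *
print(ctrl.hand_in())
```

```text
the job is handed in; nothing more can be done
None
```

I dragged the caddy on to the mat with the hook, put all the offcuts in it, slid the lid home, and handed the job in at about 52 s.

- **Hook:** The first grasp closed too slowly and lifted nothing; the second held. I dragged the caddy with the blade behind its near wall, then stood the hook back on its blue pad. It is within about a centimetre of the middle and along the pad.
- **Offcuts:** Four were there, three pumpkin and one turnip. All are in the caddy, with the last one resting on two others below the lid ledges. The board is empty. I left the black and yellow look-alikes alone.
- **Lid:** It ends 6.1 to 6.3 mm short of the end wall, against 6 mm for fully home, and pushing further only moved the caddy along with the lid. I did not tug it to test how tight it is.
- **Caddy position:** Those pushes slid it forward, so it stands upright about 10 to 15 mm beyond the mat's centre.
- **Disagreements and gaps:** A reading taken while I pressed on the lid first suggested it was about 4 mm short; that came from taking the caddy's far end 3 mm too near. In the last top view the network did not find the lid or mat points, so those final checks are by eye and from the wrist camera.
- **Bystanders:** The bowl, tin, jar and tumbler read within about 13 mm of their first readings, which I put down to the networks' scatter. Nothing touched them that I could see.

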